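# Set a glass rod against the length stop of a V-groove scoring jig

### The arm

A 7-joint arm with a two-finger parallel gripper is mounted at the origin on a cart in front of the work surface, level with it; the furniture and walls round the work are solid. World frame = base frame: x ahead of the robot, y to its left, z up, the work surface at z = 0. Lengths are in m, angles in rad, forces in N, time in s.
With the tool pointing down it reaches from about 0.4 to 0.85 m from the base axis. Payload 4.5 kg.
Tool frame: the origin (TCP) lies on the centre line of the jaws, within the pads' length; the fingertips stand ahead of it and the grasp point (between the pads) lies 6 mm ahead of it (r.tcp_to_tips is the x of the fingertips in the tool frame, in m); x points along the fingers, y is the direction in which the jaws open and shut, and the axes are right-handed (so a half turn about x gives the same grasp; the last joint's range is limited). The gripper opens to 88 mm and grips with 3 to 60 N. Pads are 18 mm wide; open, the fingers measure 123 mm over their backs; the gripper's body (75 mm by 187 mm) begins 45 mm behind the grasp point.
Start: joints at [1.374, 0.689, -0.195, 1.565, 0.157, 0.902, -0.215], TCP at [0.143, -0.608, 0.264] pointing down, gripper open.
Joint ranges: [-3.01, 3.01], [-0.46, 2.08], [-1.47, 1.51], [0.13, 2.56], [-1, 4.14], [0.04, 2.09], [-2.66, 2.66]. Speed limits (rad/s): [2.57, 2.57, 3.14, 3.14, 3.14, 3.14, 3.14].

### API

Orientations are given as a unit quaternion [x, y, z, w].
In Python, from plant import r gives the robot as it stands.
- The arm moves only by the tool play_rows, never from a script. Its argument "targets" is a list of rows, each a list of 3 entries, a list of its own where there are three numbers: the turn, a rotation vector about the world's x, y, z in rad, then the shift along the world's x, y, z in units of 40 mm (1.0 is 40 mm), then the closure in counts, from 0 (fully open) to 255 (shut). A call has 1 to 5 rows; each row shifts and turns the commanded pose from where the row before left it; what a row does not reach is not made up. A row lasts 1/10 s, in which the tool goes at most 50 mm and 8.59 degrees, less where a joint would pass 70% of its speed; a pose out of reach is approached as far as the arm can. A call is refused whole if a number of a shift passes 1 or a number of a turn 0.15, either way. A call with a gripper value outside its range is refused whole. The fingers move at their own pace and stop on an object; "newtons" is the grip in N (left out, the last holds). Time passes only in rows, so rows that do not move let the fingers close. It gives the time, the measured TCP pose, the force and the opening at its end, in the units of the state.
- r.get_state(): the state, without advancing time (a new reading comes with each control period).
- r.snapshot(name): name is "scene" or "top" or "wrist"; returns a dict with "color" (400x640x3 uint8, red, green, blue), "fx", "fy", "cx", "cy" (pixels), "cam_to_world" (4x4, takes a point from camera to world coordinates). Camera axes: x right, y up, looking along -z (the intrinsics and any distortion apply to the point x, -y, -z); pixel columns grow to the right and rows downward; lengths in m; the calibration is good to about 2 mm. A picture is of the moment at which its call begins. There is no depth.
- r.finish_job(): hands the job in, once; it reports no verdict.
The state is a dict: "clock": time; "q": joint angles; "qd": joint speeds; "joint_torque": joint torques, N m; "tool_pos": TCP position; "eef_rot": TCP orientation; "contact_force": force on the tool from outside, world axes, zero at the start; "moment": the same for the moment, N m; "opening": opening from 0.0 (shut) to 1.0 (fully open).
Only numpy, scipy, OpenCV 4.12 (cv2) and the standard library are available. Lean on these libraries where they do the work, as an engineer would, in place of code of your own. Each camera call takes 0.05 s, during which the arm holds its last target.

### The job

Take the thin glass rod from the rest, lay it in the V-groove of the scoring jig with its leading end short of the sprung roller, then slide it gently along the groove, under the roller, until its end bears firmly on the nose of the length stop. The stop is only clamped by friction: do not push it out of its setting, and do not strike the glass against it. Let go and leave the rod lying in the groove with its end touching the stop, ready for scoring; leave the other things as they are.

Things in the scene. Friction and masses are not known exactly. Their poses are not given: they have to be found in the camera images.
- glass_rod: straight glass rod, 8 mm across, 200 mm long, about 26 g, both ends alike, in an outer notch of the grey rest. y axis along the rod; origin on its surface halfway along (the rod may roll). A grip of 20 to 30 N is ample
- rod_middle (a point): the rod's middle: on its axis, 100 mm from either end
- rod_rest: grey plastic rest, 122 x 104 mm, fixed: two upright combs, 8 mm thick, 90 mm apart (y = -45 and 45 mm), tops 40 mm high, on a 6 mm base. Rods lie along its y in V notches at x = -45, 0, 45 mm; the glass rod's axis is 37.7 mm above the bench. Origin: centre of its underside
- magnet_wand: white stir-bar retriever, a plain rod 12 mm across and 190 mm long (thicker than the glass rod), in the other outer notch of the rest. Leave it. Origin underneath its middle, y along it
- rod_jig: scoring jig, fixed: aluminium plate 64 mm wide, top 14 mm high, y = -98 to 180 mm; two steel V-blocks 32 mm wide, 40 mm high, at y = -76 to -52 and 40 to 90 mm; between them an open gap for the fingers. Origin on the bench under the groove; x across, y along the groove towards the stop. The 90-degree groove is 18 mm wide at its top; a rod lying in it has its axis at z = 36.7 mm
- lay_middle (a point): point of the jig (its x 0, y -47, z 36.7 mm) where the rod's middle should come when it is laid in, within 8 mm along y: the leading end is then in the front V-block short of the roller, and the rear end sticks out 40 to 55 mm behind the plate, where shut fingers can come down and push it. Grip the rod 14 to 22 mm ahead of its middle to keep the fingers in the gap
- roller_line (a point): point of the groove under the sprung roller (jig y 70 mm, rod axis height). The roller, 16 mm across, hangs 2 mm below the rod's top on an arm between two cheeks 61 mm high (y 81 to 103 mm); the groove is open from above for y under 60 mm. The pushed rod lifts the roller by itself: a bump of 4 to 7 N, then 2 to 4 N of drag. Only a force clearly above that is the stop
- length_stop: the jig's length stop: steel post 34 mm wide, 16 mm thick along y, 36 mm high, clamped in a slot of the plate by a thumb screw. It slips along the jig when pushed with over about 10 N (the rod's drag comes on top of that for the hand), so press it with less. Origin under the middle of the post, on the plate's top; axes as the jig's. It stands at about y = 144 mm of the jig
- screw_hole (a point): where the stop's steel set screw comes out of the post's front face, on the groove's axis. Its round nose, 11 mm across, points to -y and stands 14 to 38 mm before this point, turned differently each time and not measured: find it by feel or by sight. The frame set_screw has its origin in the middle of the nose's face. The seated rod's rear end is 214 to 238 mm before this point
- flask: small conical glass flask, 50 mm across, 76 mm high, standing behind the jig. Leave it. Origin: centre of its underside
- scoring_knife: scoring knife with a wooden handle, 128 mm long, 17 mm high, lying flat on the bench in front of the jig. Leave it. Origin: on the bench under its middle, y along it
- petri_dish: round shallow dish with lid, 60 mm across and 15 mm high, on the bench front left of the jig. Leave it. Origin: centre of its underside
There are look-alikes about, which are no part of the job. Leave any orange look-alike of the glass_rod alone.

How it is judged:
By the outcome, as a careful person would: the job done as asked, in the order asked, and still so for the second after the job is handed in, with the robot touching nothing.
It also fails if it takes over 58 s, if anything falls off the work surface, if the arm or the gripper's body presses on something with over 40 N, if the wrist force passes 120 N, or if a joint passes its speed limit or range.

## Working session

There is one attempt and no reset: what is moved stays moved. The work goes in short steps, Python scripts to look and compute and a tool call to move; the robot and the scene stay as the last step left them, time stands still between calls to the robot, and variables do not carry over. Pictures are saved under pics/ and viewed, and the job is handed in when it is done.

Besides the shell and the picture viewer there is one more tool, called after "Call:" by a JSON object that holds its "fn" and its "kwargs". play_rows: Moves the arm, as the interface text tells. Its arguments: {"type":"object","properties":{"targets":{"type":"array","items":{"type":"array"}},"newtons":{"type":"number"}},"required":["targets"]}

```bash
ls; mkdir -p pics
cat > h.py <<'E'
import numpy as np, cv2, json
from plant import r
def snap(n,f):
    s=r.snapshot(n); c=np.array(s["color"]); cv2.imwrite("pics/"+f+".png",c[:,:,::-1]); 
    np.savez("pics/"+f+".npz",M=np.array(s["cam_to_world"]),K=np.array([s["fx"],s["fy"],s["cx"],s["cy"]]))
    print({k:v for k,v in s.items() if k not in("color","cam_to_world")}); return s
def ld(f):
    d=np.load("pics/"+f+".npz"); return d["M"],d["K"]
def ray(f,u,v):
    M,K=ld(f); d=np.array([(u-K[2])/K[0],-(v-K[3])/K[1],-1.]); return M[:3,3],M[:3,:3]@d
def atz(f,u,v,z):
    o,d=ray(f,u,v); return o+d*(z-o[2])/d[2]
def proj(f,p):
    M,K=ld(f); c=M[:3,:3].T@(np.array(p)-M[:3,3]); return np.array([K[2]+K[0]*c[0]/-c[2],K[3]+K[1]*(-c[1])/-c[2]])
def tri(obs):
    A=np.zeros((3,3));b=np.zeros(3)
    for f,u,v in obs:
        o,d=ray(f,u,v); d=d/np.linalg.norm(d); P=np.eye(3)-np.outer(d,d); A+=P;b+=P@o
    p=np.linalg.solve(A,b); return p,[np.round(proj(f,p)-[u,v],1) for f,u,v in obs]
def crop(f,u0,v0,u1,v1,s,out):
    i=cv2.imread("pics/"+f+".png")[v0:v1,u0:u1]; cv2.imwrite("pics/"+out+".png",cv2.resize(i,None,fx=s,fy=s,interpolation=cv2.INTER_CUBIC))
E
python3 - <<'E'
from h import *
for n in("scene","top","wrist"): print(n); s=snap(n,n+"0"); print(np.round(s["cam_to_world"],3))
st=r.get_state(); print(st, r.tcp_to_tips)
E
```

```text
pics
scene
{'fx': 421.3557840546199, 'fy': 421.3557840546199, 'cx': 320.6789911367091, 'cy': 202.45881635727667}
[[-0.69   0.531 -0.492  0.04 ]
 [-0.723 -0.491  0.486  0.336]
 [ 0.016  0.691  0.723  0.827]
 [ 0.     0.     0.     1.   ]]
top
{'fx': 415.7608107379489, 'fy': 415.7608107379489, 'cx': 316.39126488049175, 'cy': 196.91192167100166}
[[ 0.014  0.987 -0.16   0.371]
 [-1.     0.016  0.008 -0.215]
 [ 0.01   0.16   0.987  1.152]
 [ 0.     0.     0.     1.   ]]
wrist
{'fx': 326.6379610613677, 'fy': 326.6379610613677, 'cx': 320.52888994741653, 'cy': 200.05138392435342}
[[ 0.229  0.928  0.295  0.219]
 [-0.973  0.219  0.067 -0.59 ]
 [-0.002 -0.302  0.953  0.383]
 [ 0.     0.     0.     1.   ]]
{'clock': 0.15, 'q': array([ 1.3737958 ,  0.68977664, -0.19453142,  1.56613553,  0.15727998,
        0.90249884, -0.21510194]), 'qd': array([-0.00017057, -0.00185013, -0.00109345, -0.00237972,  0.00081626,
       -0.00076246, -0.00071041]), 'joint_torque': array([-1.51131280e-03, -5.27859879e+01, -1.26837384e+00, -1.53585792e+01,
       -5.24682621e-02,  3.95012466e-03,  1.04481801e-04]), 'tool_pos': array([ 0.14283974, -0.60798061,  0.2630954 ]), 'eef_rot': array([-0.70231125, -0.08193738,  0.70249099, -0.08094184]), 'contact_force': array([-0.31774044, -0.47193386,  0.6684157 ]), 'moment': array([0.00417231, 0.01930011, 0.0145425 ]), 'opening': 1.000440453554737} 0.025
```

View pics/scene0.png

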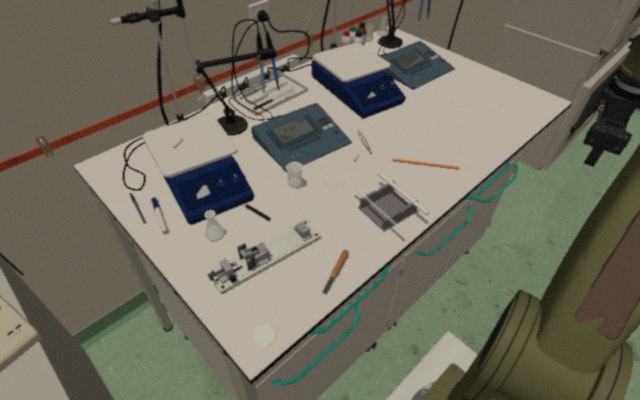

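View pics/top0.png

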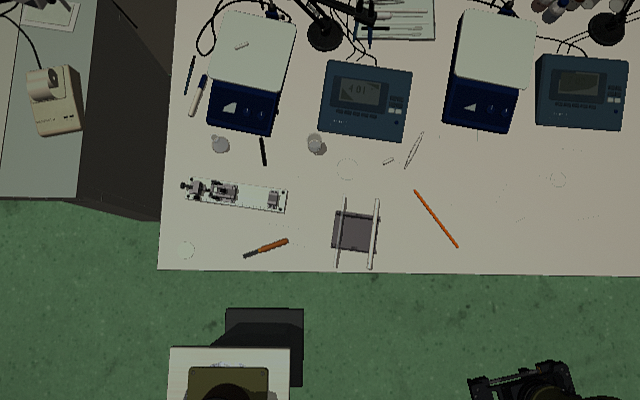

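View pics/wrist0.png

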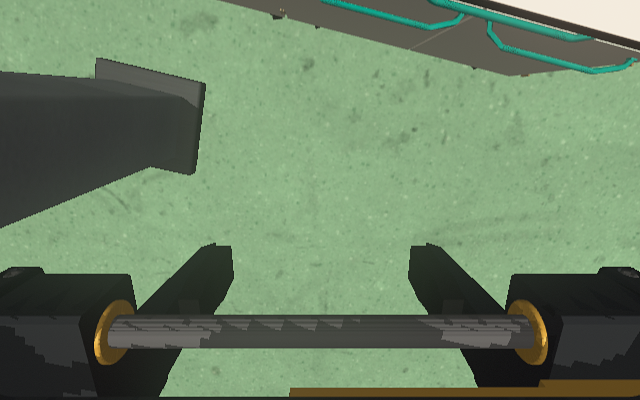

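Run:
```python
from h import *
crop("top0",315,180,475,280,5,"c1")
crop("scene0",340,140,480,245,5.5,"c2")
crop("top0",170,165,300,225,6,"c3")
crop("scene0",195,210,330,300,5.8,"c4")
```

```text
(no output)
```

View pics/c1.png

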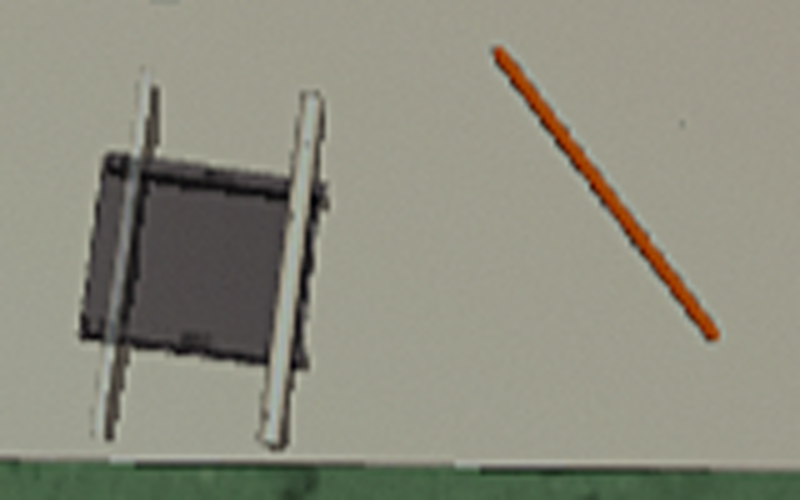

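View pics/c2.png

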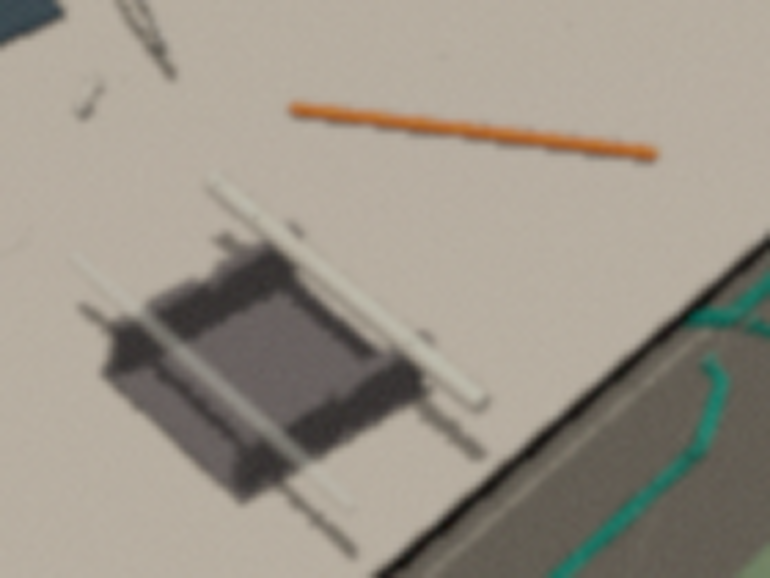

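View pics/c3.png

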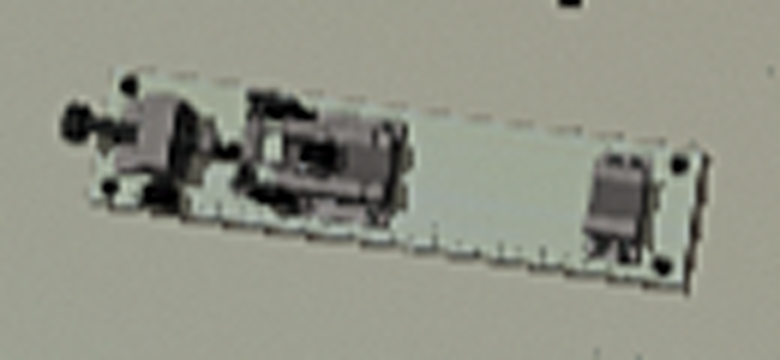

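View pics/c4.png

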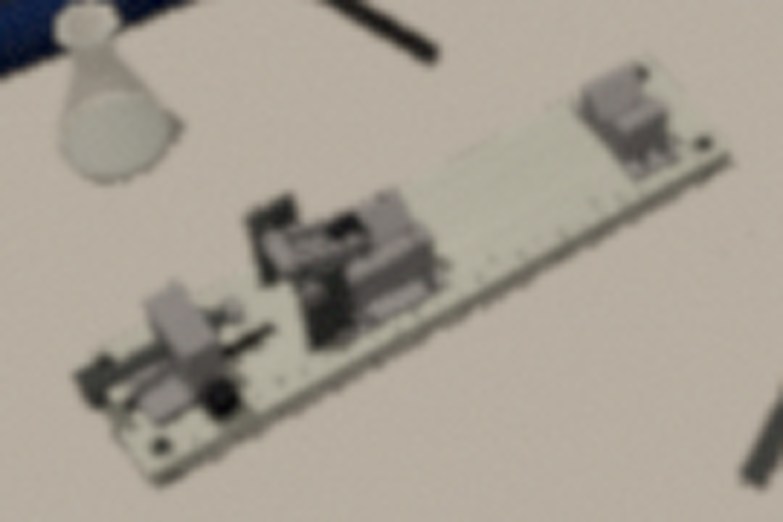

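Run:
```python
from h import *
T=lambda x,y:("top0",x/5+315,y/5+180); S=lambda x,y:("scene0",x/5.5+340,y/5.5+140)
for a,b in(((145,70),(78,258)),((101,438),(350,510)),((312,92),(212,178)),((272,443),(480,400))):
    print(tri([T(*a),S(*b)]))
T=lambda x,y:("top0",x/6+170,y/6+165); S=lambda x,y:("scene0",x/5.8+195,y/5.8+210)
for n,a,b in(("nearR screw/corner",(708,152),(645,55)),("knob",(75,122),(95,380)),("holeNR",(663,265),(703,143)),("holeFR",(680,162),(642,73)),("holeNL",(110,186),(160,445)),("holeFL",(130,85),(0,0))):
    print(n,atz(*T(*a),.014), tri([T(*a),S(*b)]) if b[0] else'')
for a in((93,205),(688,282),(708,150),(118,70)): print(atz(*T(*a),.014))
print("edge",atz("top0",165,268,0),atz("top0",600,275,0), "left",atz("top0",170,100,0))
from scipy.spatial.transform import Rotation as R
st=r.get_state();print(R.from_quat(st['eef_rot']).as_matrix().round(3))
```

```text
(array([ 0.55975759, -0.29972379,  0.0377272 ]), [array([0.3, 0.5]), array([-0.6, -0.1])])
(array([ 0.36543225, -0.27517778,  0.03546311]), [array([-0.4, -0.8]), array([0.9, 0.2])])
(array([ 0.54954846, -0.38919126,  0.04190636]), [array([0.1, 0.1]), array([-0.1, -0. ])])
(array([ 0.36354818, -0.36527949,  0.04253867]), [array([-0.3, -0.5]), array([0.6, 0.1])])
nearR screw/corner [ 0.57309176 -0.14489365  0.014     ] (array([ 0.57517527, -0.14355654,  0.01139963]), [array([-0.4, -0.6]), array([0.7, 0.2])])
knob [0.58251942 0.14811698 0.014     ] (array([0.57720776, 0.13907171, 0.04209485]), [array([0., 0.]), array([-0.1, -0. ])])
holeNR [ 0.52003256 -0.12555147  0.014     ] (array([ 0.52033161, -0.12533004,  0.01462897]), [array([-0.1, -0.1]), array([0.2, 0. ])])
holeFR [ 0.56818733 -0.13206701  0.014     ] (array([ 0.56782209, -0.13227308,  0.01509811]), [array([0. , 0.1]), array([-0.1, -0. ])])
holeNL [0.55278969 0.13007532 0.014     ] (array([0.55313056, 0.13025729, 0.01482696]), [array([-0.1, -0.2]), array([0.3, 0.1])])
holeFL [0.60038097 0.12383386 0.014     ] 
[0.54381192 0.13731275 0.014     ]
[ 0.5123434  -0.13723743  0.014     ]
[ 0.57403221 -0.14487009  0.014     ]
[0.60739035 0.12982904 0.014     ]
edge [0.35563921 0.18503481 0.        ] [ 0.35340302 -1.00504873  0.        ] left [0.83670996 0.20533377 0.        ]
[[-0.     0.229 -0.973]
 [ 0.001 -0.973 -0.229]
 [-1.    -0.001  0.   ]]
```

Candidates (top view): glass rod at (340,231) is thin and translucent and lies in the rest's left notch. The thick white wand is at (374,234), and the orange look-alike at (436,218) lies on the bench. The crop confirms that the left one is the glass rod. I'll move above it now for a close wrist view.

Call:
{"fn": "play_rows", "kwargs": {"targets": [[[0,0,-0.07],[0.8,0.8,0],0],[[0,0,-0.07],[0.8,0.8,0],0],[[0,0,-0.07],[0.8,0.8,0],0],[[0,0,-0.07],[0.8,0.8,0],0],[[0,0,-0.07],[0.8,0.8,0],0]]}}

```text
clock: 0.65
tool_pos: [0.304, -0.4469, 0.2636]
eef_rot: [-0.706, 0.043, 0.706, 0.043]
contact_force: [1.3, 0.1, 0.5]
opening: 1.005
```

Call:
{"fn": "play_rows", "kwargs": {"targets": [[[0,0,0],[0.8,0.8,0],0],[[0,0,0],[0.8,0.8,0],0],[[0,0,0],[0.8,0.8,-0.5],0],[[0,0,0],[0.8,0.8,-0.5],0],[[0,0,0],[0,0,0],0]]}}

```text
clock: 1.15
tool_pos: [0.4358, -0.3127, 0.2215]
eef_rot: [-0.706, 0.035, 0.706, 0.04]
contact_force: [-0.8, 0.2, -1.1]
opening: 1.002
```

Run:
```python
from h import *
snap("wrist","w1"); st=r.get_state(); print(st['tool_pos'],st['clock'],st['contact_force'])
from scipy.spatial.transform import Rotation as R
print(R.from_quat(st['eef_rot']).as_matrix().round(3))
```

```text
{'fx': 326.6379610613677, 'fy': 326.6379610613677, 'cx': 320.52888994741653, 'cy': 200.05138392435342}
[ 0.43321349 -0.31639756  0.22236861] 1.2 [-0.52766628 -1.0805798   0.35518596]
[[-0.001 -0.111 -0.994]
 [ 0.003 -0.994  0.111]
 [-1.    -0.003  0.001]]
```

View pics/w1.png

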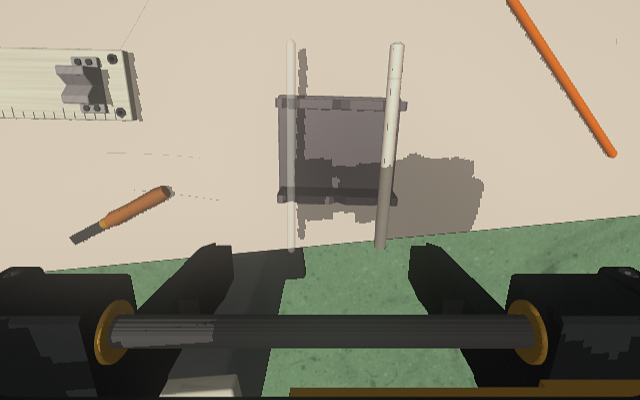

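The wrist view shows the thin translucent glass rod running from (291,40) to (291,250). The thicker opaque white wand is at (397,45)–(380,247), and the orange rod is well away at right. I'll triangulate the glass rod's ends.

Run:
```python
from h import *
T=lambda x,y:("top0",x/5+315,y/5+180); S=lambda x,y:("scene0",x/5.5+340,y/5.5+140)
M,K=ld("w1");print(M.round(3))
for w,a,b in(((291,40),(145,70),(78,258)),((291.5,251),(101,438),(350,510))):
    print(tri([("w1",*w),T(*a),S(*b)]), atz("w1",*w,.0377))
crop("w1",260,20,420,270,3,"c5")
# jig block
for p in((63,47),(133,51),(137,120),(112,59),(121,112)): print(atz("w1",*p,.014))
```

```text
[[-0.106  0.948  0.3    0.514]
 [-0.994 -0.099 -0.039 -0.322]
 [-0.007 -0.303  0.953  0.341]
 [ 0.     0.     0.     1.   ]]
(array([ 0.56056504, -0.29990808,  0.03721356]), [array([0.4, 1.5]), array([0.4, 0.3]), array([-0.8, -0.2])]) [ 0.56164702 -0.299788    0.0377    ]
(array([ 0.36543003, -0.27456054,  0.03612534]), [array([0.7, 0.2]), array([-0.7, -0.8]), array([0.8, 0.1])]) [ 0.3664582  -0.27411183  0.0377    ]
[ 0.58203404 -0.0885049   0.014     ]
[ 0.57184193 -0.15186598  0.014     ]
[ 0.51096919 -0.13847498  0.014     ]
[ 0.56728574 -0.13049335  0.014     ]
[ 0.52001491 -0.12502004  0.014     ]
```

View pics/c5.png

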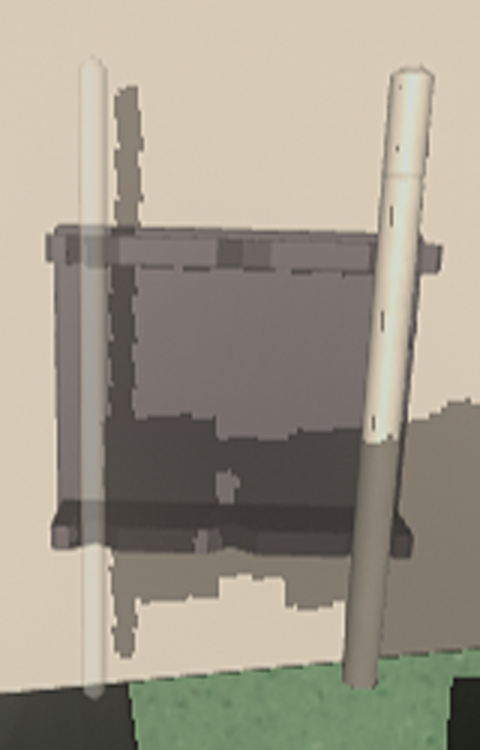

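Call:
{"fn": "play_rows", "kwargs": {"targets": [[[0,0,-0.018],[0.6,0.34,0],0],[[0,0,0],[0.6,0.34,0],0],[[0,0,0],[0,0,-0.9],0],[[0,0,0],[0,0,-0.9],0],[[0,0,0],[0,0,-0.5],0]]}}

```text
clock: 1.7
tool_pos: [0.4772, -0.2941, 0.1298]
eef_rot: [-0.704, 0.049, 0.706, 0.049]
contact_force: [0.0, -0.2, -0.4]
opening: 1.0
```

Call:
{"fn": "play_rows", "kwargs": {"targets": [[[0,0,0],[0,0,0],0],[[0,0,0],[0,0,0],0]]}}

```text
clock: 1.9
tool_pos: [0.4785, -0.2945, 0.1322]
eef_rot: [-0.705, 0.049, 0.705, 0.049]
contact_force: [-0.8, -0.1, 0.8]
opening: 0.999
```

Run:
```python
from h import *
snap("wrist","w2"); st=r.get_state(); print(st['tool_pos'],st['clock'],st['contact_force'])
from scipy.spatial.transform import Rotation as R
m=R.from_quat(st['eef_rot']).as_matrix();print(m.round(3),np.degrees(np.arctan2(m[1,1],m[0,1])))
M,K=ld("w2");print(M.round(3))
```

```text
{'fx': 326.6379610613677, 'fy': 326.6379610613677, 'cx': 320.52888994741653, 'cy': 200.05138392435342}
[ 0.47913108 -0.2945167   0.1329155 ] 1.95 [0.49800851 0.58489189 0.30383431]
[[ 0.001 -0.138 -0.99 ]
 [-0.001 -0.99   0.138]
 [-1.     0.001 -0.002]] -97.93996078865557
[[-0.138  0.944  0.299  0.556]
 [-0.99  -0.132 -0.042 -0.305]
 [ 0.    -0.302  0.953  0.252]
 [ 0.     0.     0.     1.   ]]
```

View pics/w2.png

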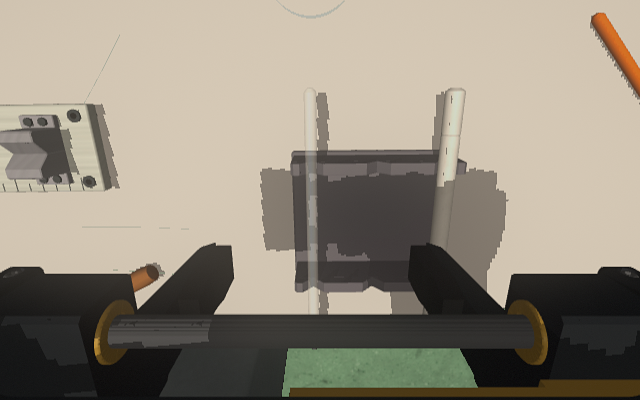

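Run:
```python
from h import *
a=atz("w2",310,89,.0377);b=atz("w2",312.5,300,.0377);print(a,b,np.degrees(np.arctan2(*(a-b)[[1,0]])))
print("far comb",atz("w2",310,155,.04),"near comb",atz("w2",312,268,.04))
print(tri([("w2",310,89),("w1",291,39),("top0",145/5+315,194)]))
d=(a-b)/np.linalg.norm((a-b)[:2]); 
for s in(.078,.082): print(a-d*s)
```

```text
[ 0.56146284 -0.29952163  0.0377    ] [ 0.41037297 -0.27888963  0.0377    ] -7.775899404698562
far comb [ 0.5210293  -0.29355544  0.04      ] near comb [ 0.43883454 -0.28275785  0.04      ]
(array([ 0.56195965, -0.29939457,  0.035368  ]), [array([-0.2, -0.7]), array([-0.3,  1.1]), array([ 0.1, -0.1])])
[ 0.48418006 -0.28896832  0.0377    ]
[ 0.48021684 -0.28842713  0.0377    ]
```

Call:
{"fn": "play_rows", "kwargs": {"targets": [[[0,0,0.005],[0.05,0.15,0],0],[[0,0,0],[0,0,-0.6],0],[[0,0,0],[0,0,-0.6],0],[[0,0,0],[0,0,-0.6],0],[[0,0,0],[0,0,-0.38],0]]}}

```text
clock: 2.45
tool_pos: [0.4814, -0.2869, 0.0442]
eef_rot: [0.706, -0.047, -0.705, -0.047]
contact_force: [0.3, 1.0, -0.6]
opening: 0.999
```

Call:
{"fn": "play_rows", "kwargs": {"targets": [[[0,0,0],[0,0,0],0],[[0,0,0],[0,0,0],0]]}}

```text
clock: 2.65
tool_pos: [0.4815, -0.2874, 0.0453]
eef_rot: [0.706, -0.047, -0.705, -0.046]
contact_force: [0.7, 0.5, -0.1]
opening: 1.002
```

Call:
{"fn": "play_rows", "kwargs": {"targets": [[[0,0,0],[0,-0.02,0],150],[[0,0,0],[0,0,0],200],[[0,0,0],[0,0,0],220],[[0,0,0],[0,0,0],240],[[0,0,0],[0,0,0],255]], "newtons": 25}}

```text
clock: 3.15
tool_pos: [0.4811, -0.2881, 0.0447]
eef_rot: [0.706, -0.047, -0.705, -0.047]
contact_force: [0.8, -0.0, 0.2]
opening: 0.569
```

Call:
{"fn": "play_rows", "kwargs": {"targets": [[[0,0,0],[0,0,0],255],[[0,0,0],[0,0,0],255],[[0,0,0],[0,0,0],255]]}}

```text
clock: 3.45
tool_pos: [0.481, -0.288, 0.0445]
eef_rot: [-0.706, 0.047, 0.706, 0.047]
contact_force: [-0.9, 0.2, -0.4]
opening: 0.297
```

Call:
{"fn": "play_rows", "kwargs": {"targets": [[[0,0,0],[0,0,0],255],[[0,0,0],[0,0,0],255],[[0,0,0],[0,0,0],255],[[0,0,0],[0,0,0],255]]}}

```text
clock: 3.85
tool_pos: [0.481, -0.2885, 0.0446]
eef_rot: [0.706, -0.047, -0.705, -0.047]
contact_force: [-0.8, 0.0, 0.3]
opening: 0.076
```

Run:
```python
from h import *
snap("wrist","w3"); st=r.get_state(); print(st['tool_pos'],st['clock'],st['contact_force'],st['opening'])
```

```text
{'fx': 326.6379610613677, 'fy': 326.6379610613677, 'cx': 320.52888994741653, 'cy': 200.05138392435342}
[ 0.48097943 -0.28848971  0.04461519] 3.9 [ 0.78815583 -1.08000506  0.02682395] 0.07995416861380977
```

View pics/w3.png

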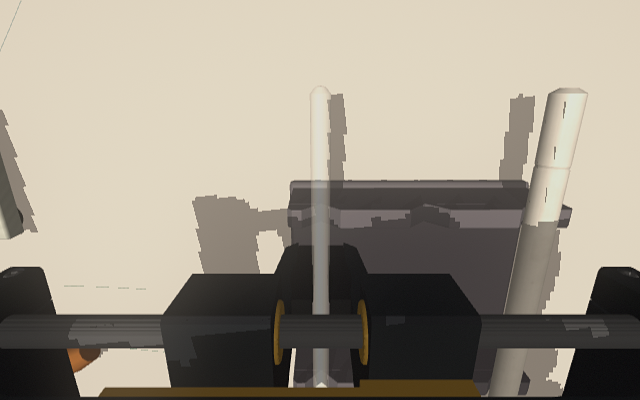

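The jaws stopped at about 7–8 mm with the glass rod between the fingers (320,90 → 320,300). Lifting now.

Call:
{"fn": "play_rows", "kwargs": {"targets": [[[0,0,0],[0,0,0.3],255],[[0,0,0],[0,0,0.6],255],[[0,0,0],[0,0,0.8],255],[[0,0,0],[0,0,0.8],255],[[0,0,0],[0,0,0.5],255]]}}

```text
clock: 4.4
tool_pos: [0.4817, -0.288, 0.1675]
eef_rot: [0.707, -0.047, -0.705, -0.046]
contact_force: [0.4, -0.4, -0.3]
opening: 0.078
```

Run:
```python
from h import *
snap("wrist","w4");snap("scene","s4"); st=r.get_state(); print(st['tool_pos'],st['clock'],st['contact_force'],st['opening'])
crop("s4",320,100,460,260,4,"c6")
```

```text
{'fx': 326.6379610613677, 'fy': 326.6379610613677, 'cx': 320.52888994741653, 'cy': 200.05138392435342}
{'fx': 421.3557840546199, 'fy': 421.3557840546199, 'cx': 320.6789911367091, 'cy': 202.45881635727667}
[ 0.48261388 -0.28862203  0.16791952] 4.5 [ 1.06528075 -0.06645229 -0.08280549] 0.0760928249198213
```

View pics/w4.png

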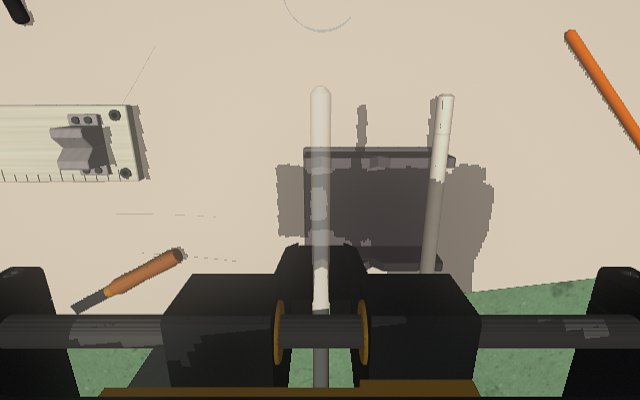

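View pics/c6.png

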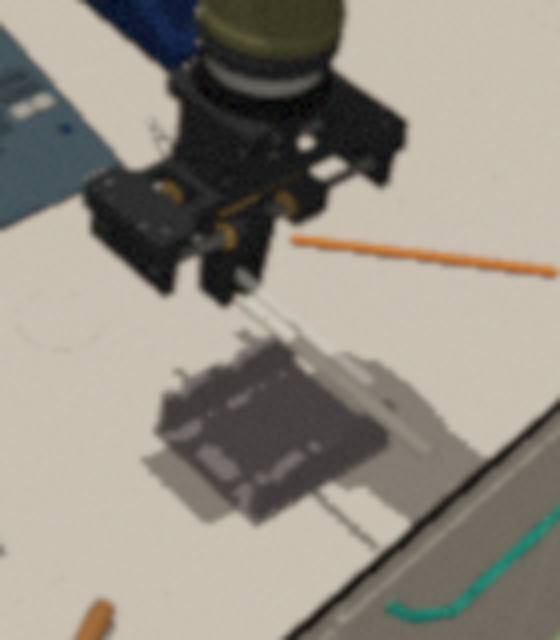

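Call:
{"fn": "play_rows", "kwargs": {"targets": [[[0,0,0.131],[0.14,0.45,0],255],[[0,0,0.131],[0.14,0.45,0],255],[[0,0,0.131],[0.14,0.45,0],255],[[0,0,0.131],[0.14,0.45,0],255],[[0,0,0.131],[0.14,0.45,0],255]]}}

```text
clock: 5.0
tool_pos: [0.5085, -0.1968, 0.1637]
eef_rot: [-0.682, -0.185, 0.683, -0.184]
contact_force: [0.5, 0.8, -0.5]
opening: 0.077
```

Call:
{"fn": "play_rows", "kwargs": {"targets": [[[0,0,0.131],[0.14,0.45,0],255],[[0,0,0.131],[0.14,0.45,0],255],[[0,0,0.131],[0.14,0.45,0],255],[[0,0,0.131],[0.14,0.45,0],255],[[0,0,0.131],[0.14,0.45,0],255]]}}

```text
clock: 5.5
tool_pos: [0.5364, -0.107, 0.1637]
eef_rot: [-0.586, -0.395, 0.587, -0.394]
contact_force: [0.9, -0.1, -0.2]
opening: 0.075
```

Call:
{"fn": "play_rows", "kwargs": {"targets": [[[0,0,0.131],[0.16,0.45,0],255],[[0,0,0.131],[0.16,0.45,0],255],[[0,0,0],[0,0,0],255],[[0,0,0],[0,0,0],255]]}}

```text
clock: 5.9
tool_pos: [0.549, -0.0724, 0.1639]
eef_rot: [-0.532, -0.466, 0.533, -0.465]
contact_force: [1.2, -1.2, -0.6]
opening: 0.076
```

Run:
```python
from h import *
snap("wrist","w5"); snap("top","t5"); st=r.get_state(); print(st['tool_pos'],st['clock'],st['contact_force'],st['opening'],st['q'])
from scipy.spatial.transform import Rotation as R
m=R.from_quat(st['eef_rot']).as_matrix();print(m.round(3),np.degrees(np.arctan2(-m[1,2],-m[0,2])))
```

```text
{'fx': 326.6379610613677, 'fy': 326.6379610613677, 'cx': 320.52888994741653, 'cy': 200.05138392435342}
{'fx': 415.7608107379489, 'fy': 415.7608107379489, 'cx': 316.39126488049175, 'cy': 196.91192167100166}
[ 0.54895757 -0.07362935  0.16408596] 6.0 [ 0.7472535   0.17809838 -0.75741601] 0.07596196556223393 [ 0.28886542  0.76280019 -0.40513178  1.86437278  0.49284224  0.61644874
 -0.55989643]
[[-0.002  0.991 -0.134]
 [-0.001 -0.134 -0.991]
 [-1.    -0.001  0.001]] 82.28186660528068
```

View pics/w5.png

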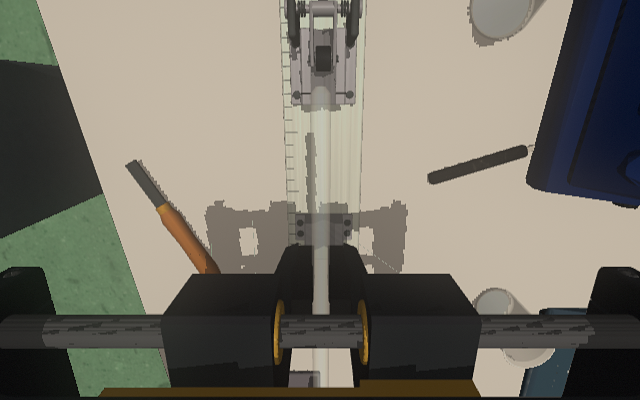

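Run:
```python
from h import *
crop("w5",270,0,380,130,4.5,"c7");crop("w5",270,120,380,260,4.2,"c8")
print(atz("top0",220,144,.04),atz("top0",316,143,.04),"second dish etc")
```

```text
[0.69533179 0.0442886  0.04      ] [ 0.70273885 -0.22059955  0.04      ] second dish etc
```

View pics/c7.png

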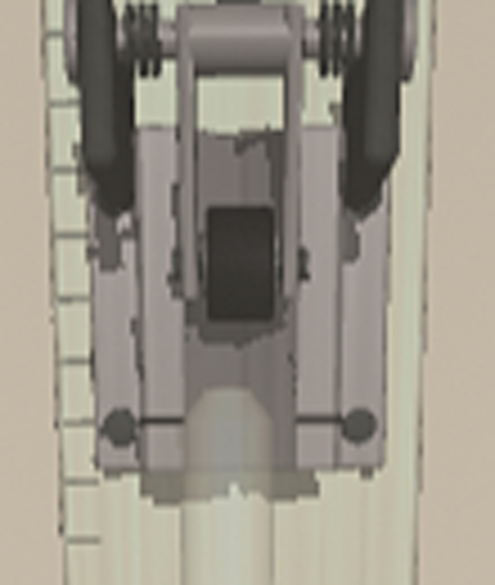

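View pics/c8.png

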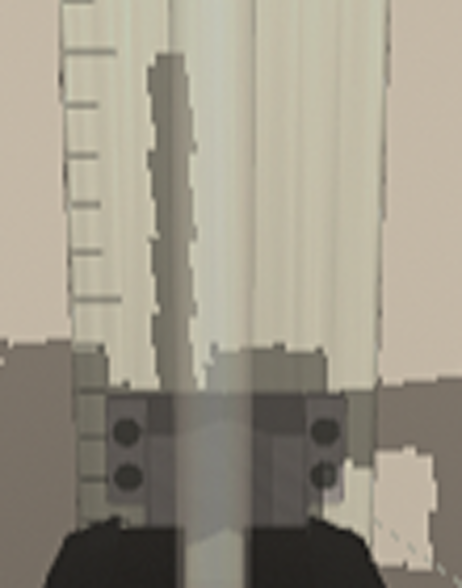

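Run:
```python
from h import *
P={}
for n,u,v,z in(("front40L",183/4.5+270,104,.04),("front40R",297/4.5+270,104,.04),("blkL",142/4.5+270,104,.04),("blkR",341/4.5+270,104,.04),("bk90L",137/4.5+270,28.4,.04),("bk90R",340/4.5+270,28.4,.04),("rearL",147/4.2+270,222.4,.04),("rearR",308/4.2+270,222.4,.04),("plL",70/4.2+270,120+250/4.2,.014),("plR",381/4.2+270,120+250/4.2,.014),("rod end",323-.5,88,.157)):
    P[n]=atz("w5",u,v,z);print(n,P[n].round(4))
m=lambda a,b:(P[a]+P[b])/2
f=m("front40L","front40R");b=m("bk90L","bk90R");rr=m("rearL","rearR")
print(f,m("blkL","blkR"),b,rr, np.linalg.norm(f-b),np.linalg.norm(f-rr)); d=b-rr;print(np.degrees(np.arctan2(d[1],d[0])))
```

```text
front40L [0.5515 0.0012 0.04  ]
front40R [ 0.5695 -0.0012  0.04  ]
blkL [0.545  0.0021 0.04  ]
blkR [ 0.5764 -0.0022  0.04  ]
bk90L [0.5516 0.0503 0.04  ]
bk90R [0.5816 0.0463 0.04  ]
rearL [ 0.5341 -0.0883  0.04  ]
rearR [ 0.5645 -0.0924  0.04  ]
plL [ 0.5217 -0.0576  0.014 ]
plR [ 0.5841 -0.0659  0.014 ]
rod end [0.5604 0.0083 0.157 ]
[ 5.60494380e-01 -1.59484939e-05  4.00000000e-02] [ 5.60730710e-01 -4.75985055e-05  4.00000000e-02] [0.56661147 0.04829846 0.04      ] [ 0.54931068 -0.09032493  0.04      ] 0.048700112736783624 0.09099882826915706
82.88602707532046
```

Call:
{"fn": "play_rows", "kwargs": {"targets": [[[0,0,0.01],[0.07,0.12,-0.4],255],[[0,0,0],[0,0,-0.7],255],[[0,0,0],[0,0,-0.7],255],[[0,0,0],[0,0,-0.5],255],[[0,0,0],[0,0,-0.3],255]]}}

```text
clock: 6.5
tool_pos: [0.5513, -0.0676, 0.058]
eef_rot: [-0.529, -0.469, 0.53, -0.468]
contact_force: [0.2, -0.8, 0.2]
opening: 0.077
```

Call:
{"fn": "play_rows", "kwargs": {"targets": [[[0,0,0],[0,0,-0.1],255],[[0,0,0],[0,0,0],255],[[0,0,0],[0,0,0],255]]}}

```text
clock: 6.8
tool_pos: [0.5531, -0.0673, 0.0572]
eef_rot: [0.53, 0.468, -0.529, 0.469]
contact_force: [0.1, 0.1, -0.2]
opening: 0.079
```

Run:
```python
from h import *
snap("wrist","w6"); snap("scene","s6"); st=r.get_state(); print(st['tool_pos'],st['clock'],st['contact_force'],st['opening'])
from scipy.spatial.transform import Rotation as R
m=R.from_quat(st['eef_rot']).as_matrix();print(m.round(3),np.degrees(np.arctan2(-m[1,2],-m[0,2])))
crop("w6",240,0,410,240,2.5,"c9")
crop("s6",195,190,335,300,5.5,"c10")
```

```text
{'fx': 326.6379610613677, 'fy': 326.6379610613677, 'cx': 320.52888994741653, 'cy': 200.05138392435342}
{'fx': 421.3557840546199, 'fy': 421.3557840546199, 'cx': 320.6789911367091, 'cy': 202.45881635727667}
[ 0.55324058 -0.06732506  0.05743258] 6.9 [ 0.08317682  0.08143484 -0.10524925] 0.07235031758974823
[[ 0.002  0.993 -0.121]
 [ 0.    -0.121 -0.993]
 [-1.     0.002 -0.   ]] 83.0494536529225
```

View pics/w6.png

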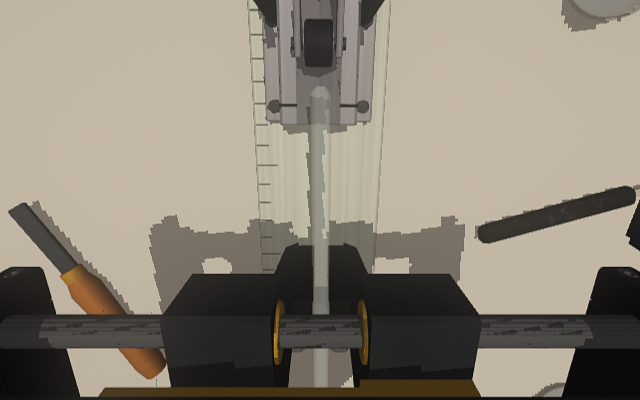

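View pics/c9.png

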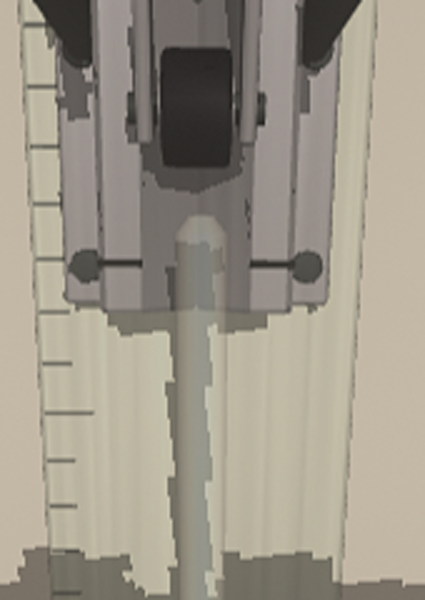

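View pics/c10.png

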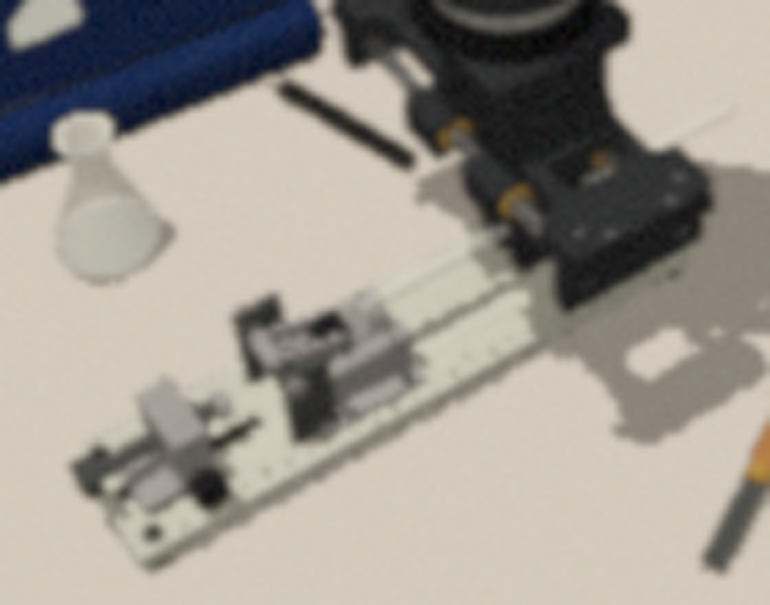

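Call:
{"fn": "play_rows", "kwargs": {"targets": [[[0,0,-0.004],[-0.025,-0.03,-0.1],255],[[0,0,0],[0,0,-0.1],255],[[0,0,0],[0,0,-0.05],255],[[0,0,0],[0,0,-0.03],255],[[0,0,0],[0,0,0],255]]}}

```text
clock: 7.4
tool_pos: [0.5515, -0.0684, 0.0451]
eef_rot: [-0.53, -0.468, 0.53, -0.468]
contact_force: [0.1, 0.2, -0.6]
opening: 0.079
```

Call:
{"fn": "play_rows", "kwargs": {"targets": [[[0,0,0],[0,0,-0.02],255],[[0,0,0],[0,0,-0.02],255],[[0,0,0],[0,0,0],255]]}}

```text
clock: 7.7
tool_pos: [0.5516, -0.0684, 0.0437]
eef_rot: [0.53, 0.468, -0.53, 0.468]
contact_force: [-0.3, -0.7, -0.6]
opening: 0.074
```

Call:
{"fn": "play_rows", "kwargs": {"targets": [[[0,0,0],[0,0,-0.02],255],[[0,0,0],[0,0,0],255]]}}

```text
clock: 7.9
tool_pos: [0.5517, -0.0685, 0.0434]
eef_rot: [0.53, 0.468, -0.53, 0.468]
contact_force: [-1.0, -0.1, 4.1]
opening: 0.076
```

Run:
```python
from h import *
snap("wrist","w7"); st=r.get_state(); print(st['tool_pos'],st['clock'],st['contact_force'],st['moment'])
crop("w7",240,0,410,240,2.5,"c11")
```

```text
{'fx': 326.6379610613677, 'fy': 326.6379610613677, 'cx': 320.52888994741653, 'cy': 200.05138392435342}
[ 0.55172384 -0.06842035  0.04344942] 7.95 [-1.07909123 -0.27844058  5.28984863] [-0.00482904  0.11016695  0.02851583]
```

View pics/c11.png

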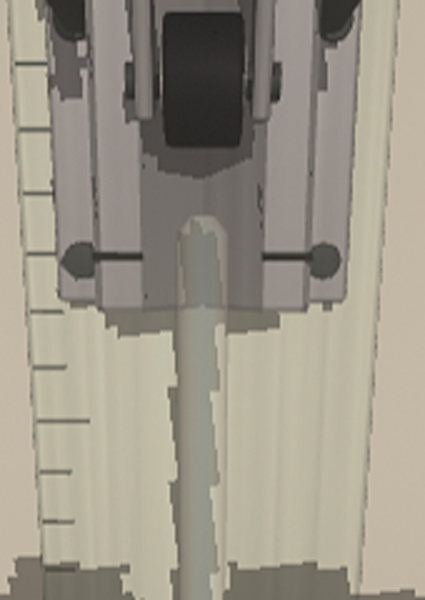

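Contact is about 5 N down, and the rod lies in the groove with its end short of the roller. Releasing.

Call:
{"fn": "play_rows", "kwargs": {"targets": [[[0,0,0],[0,0,0.01],220],[[0,0,0],[0,0,0],190],[[0,0,0],[0,0,0],160],[[0,0,0],[0,0,0],160],[[0,0,0],[0,0,0],160]]}}

```text
clock: 8.45
tool_pos: [0.5515, -0.0684, 0.0432]
eef_rot: [-0.53, -0.468, 0.53, -0.468]
contact_force: [-0.7, -0.2, -0.5]
opening: 0.373
```

Run:
```python
from h import *
snap("wrist","w8"); st=r.get_state(); print(st['tool_pos'],st['clock'],st['contact_force'],st['opening'])
```

```text
{'fx': 326.6379610613677, 'fy': 326.6379610613677, 'cx': 320.52888994741653, 'cy': 200.05138392435342}
[ 0.55158168 -0.06841273  0.04324432] 8.5 [-0.35993748 -0.14333536 -0.03652371] 0.3720836147642086
```

View pics/w8.png

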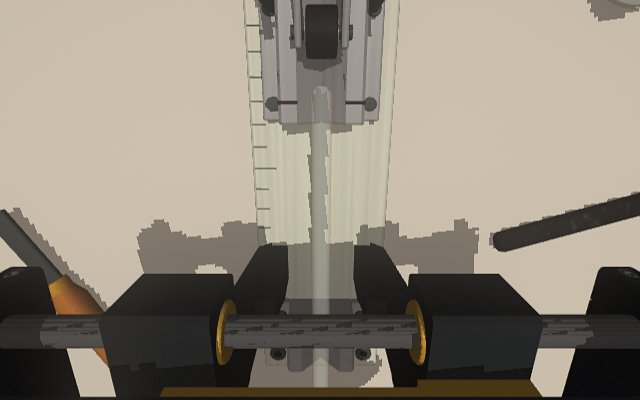

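Call:
{"fn": "play_rows", "kwargs": {"targets": [[[0,0,0],[0,0,0.4],160],[[0,0,0],[0,0,0.8],160],[[0,0,0],[0,0,0.8],160],[[0,0,0],[-0.1,-0.7,0],255],[[0,0,0],[-0.1,-0.8,0],255]]}}

```text
clock: 9.0
tool_pos: [0.5446, -0.1275, 0.1247]
eef_rot: [0.53, 0.468, -0.528, 0.469]
contact_force: [-0.2, -0.5, -0.2]
opening: 0.216
```

Call:
{"fn": "play_rows", "kwargs": {"targets": [[[0,0,0],[-0.1,-0.8,0],255],[[0,0,0],[-0.1,-0.8,0],255],[[0,0,0],[-0.06,-0.58,0],255],[[0,0,0],[0,0,0],255],[[0,0,0],[0,0,0],255]]}}

```text
clock: 9.5
tool_pos: [0.5331, -0.2153, 0.1232]
eef_rot: [0.531, 0.468, -0.53, 0.467]
contact_force: [-0.9, 0.8, 0.5]
opening: 0.004
```

Run:
```python
from h import *
snap("wrist","w9");snap("top","t9");snap("scene","s9"); st=r.get_state(); print(st['tool_pos'],st['clock'],st['contact_force'],st['opening'])
from scipy.spatial.transform import Rotation as R
m=R.from_quat(st['eef_rot']).as_matrix();print(m.round(3),np.degrees(np.arctan2(-m[1,2],-m[0,2])))
crop("s9",195,190,335,300,5.5,"c12")
crop("t9",170,160,320,235,5.3,"c13")
```

```text
{'fx': 326.6379610613677, 'fy': 326.6379610613677, 'cx': 320.52888994741653, 'cy': 200.05138392435342}
{'fx': 415.7608107379489, 'fy': 415.7608107379489, 'cx': 316.39126488049175, 'cy': 196.91192167100166}
{'fx': 421.3557840546199, 'fy': 421.3557840546199, 'cx': 320.6789911367091, 'cy': 202.45881635727667}
[ 0.53370173 -0.21350121  0.12343204] 9.65 [ 1.09650692 -0.19935046  0.01845589] 0.0007280486772820539
[[ 0.     0.993 -0.122]
 [ 0.001 -0.122 -0.993]
 [-1.     0.    -0.001]] 83.00189232150105
```

View pics/w9.png

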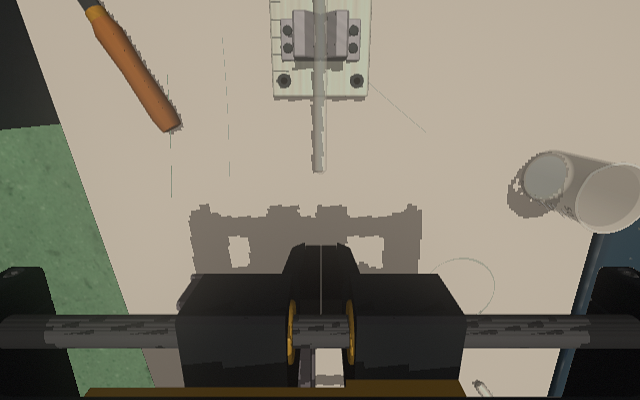

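View pics/c12.png

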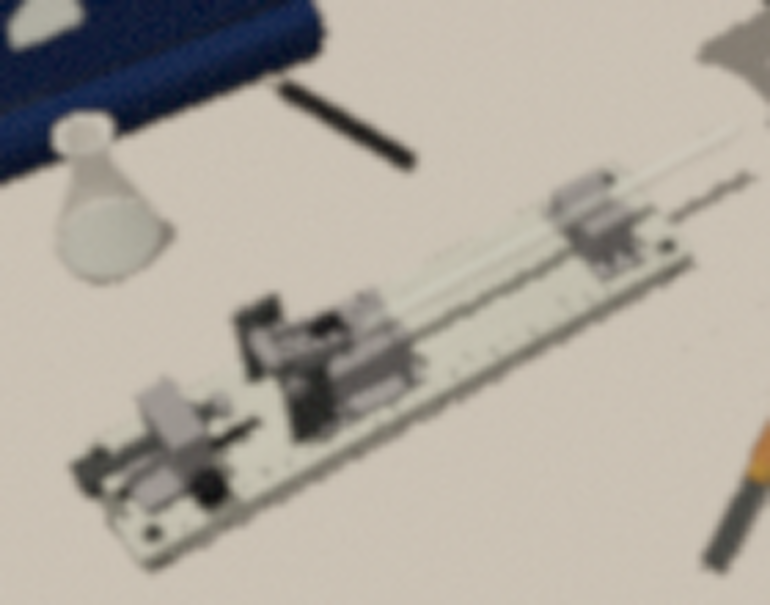

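View pics/c13.png

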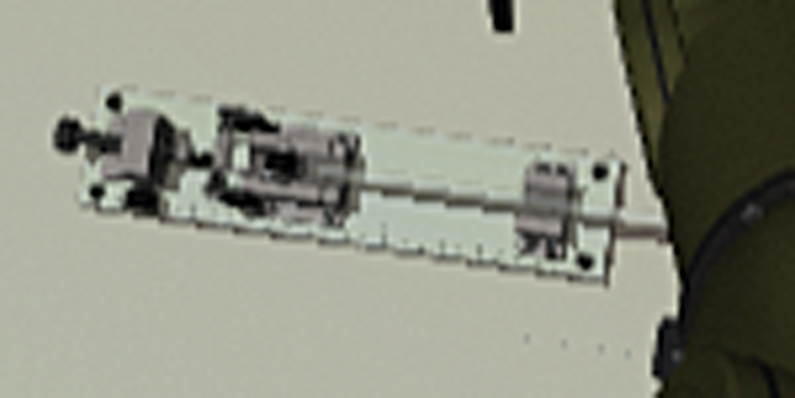

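Run:
```python
from h import *
p=atz("w9",319.5,172,.034);print("rear",p)
d=np.array([np.cos(np.radians(82.8)),np.sin(np.radians(82.8))])
o=np.array([.5555,-.040]); st=r.get_state(); t=st['tool_pos'][:2]
f=lambda q:((np.array(q)[:2]-o)@d, (np.array(q)[:2]-o)@np.array([d[1],-d[0]]))
print("jig y,x rear",f(p),"tcp",f(t))
S=lambda x,y:("s9",x/5.5+195,y/5.5+190); T=lambda x,y:("t9",x/5.3+170,y/5.3+160)
print(f(atz(*T(213,160),.0367)),f(atz(*T(165,152),.05)))
crop("s9",205,240,275,295,11,"c14");crop("t9",175,170,245,205,11,"c15")
```

```text
rear [ 0.53634121 -0.1840633   0.034     ]
jig y,x rear (np.float64(-0.14532854921378863), np.float64(-0.0009517990876520924)) tcp (np.float64(-0.1748651442784538), np.float64(0.00011908107514330378))
(np.float64(0.1055066645489996), np.float64(-0.002656775002277186)) (np.float64(0.12666352823561913), np.float64(-0.0039179150437519))
```

View pics/c14.png

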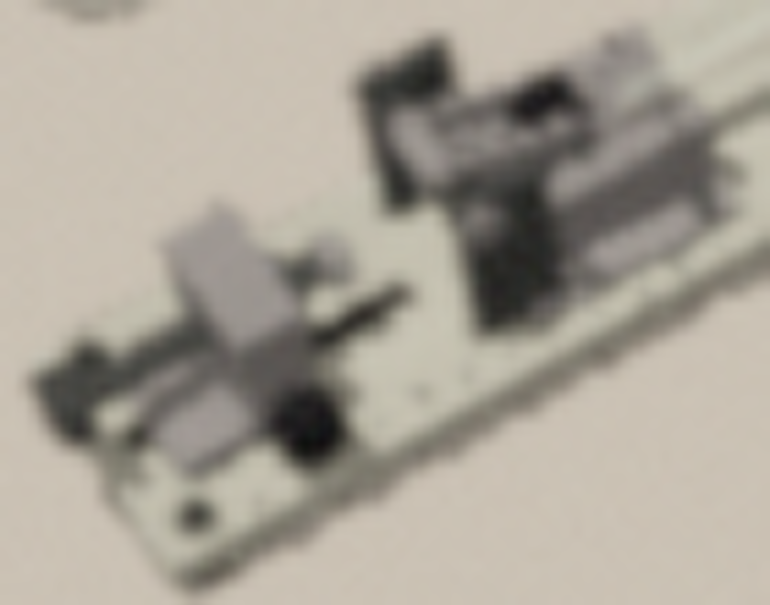

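View pics/c15.png

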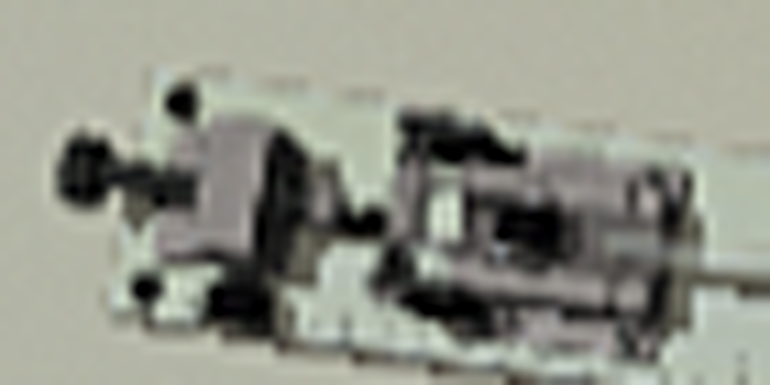

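Run:
```python
from h import *
d=np.array([np.cos(np.radians(82.8)),np.sin(np.radians(82.8))]);o=np.array([.5555,-.040])
f=lambda q:((np.array(q)[:2]-o)@d, (np.array(q)[:2]-o)@np.array([d[1],-d[0]]))
for a,b in(((345,262),(336,195)),((325,262),(320,190))):
    p,e=tri([("s9",205+a[0]/11,240+a[1]/11),("t9",175+b[0]/11,170+b[1]/11)]);print(p,f(p),e, f(atz("t9",175+b[0]/11,170+b[1]/11,.0367)), f(atz("s9",205+a[0]/11,240+a[1]/11,.0367)))
```

```text
[0.57242778 0.07813716 0.03305238] (np.float64(0.11932722436511525), np.float64(0.0019877846937153575)) [array([-0.5, -0.1]), array([0.3, 0.3])] (np.float64(0.11919874075444907), np.float64(0.0022600510237664163)) (np.float64(0.11947335717401013), np.float64(-0.0015791570816036582))
[0.57343538 0.08175114 0.03534662] (np.float64(0.12303899664185397), np.float64(0.0025344858173902635)) [array([-0.4, -0.1]), array([0.2, 0.3])] (np.float64(0.12333328532168741), np.float64(0.0029402139611199177)) (np.float64(0.12280936362605409), np.float64(0.0008271238993481399))
```

Call:
{"fn": "play_rows", "kwargs": {"targets": [[[0,0,0],[-0.02,0,-0.5],255],[[0,0,0],[0,0,-0.7],255],[[0,0,0],[0,0,-0.5],255],[[0,0,0],[0,0,-0.21],255],[[0,0,0],[0,0,0],255]]}}

```text
clock: 10.15
tool_pos: [0.5322, -0.2142, 0.0462]
eef_rot: [-0.53, -0.469, 0.53, -0.468]
contact_force: [0.1, 0.4, -0.5]
opening: 0.004
```

Call:
{"fn": "play_rows", "kwargs": {"targets": [[[0,0,0],[0,0,0],255],[[0,0,0],[0,0,0],255]]}}

```text
clock: 10.35
tool_pos: [0.5332, -0.2156, 0.048]
eef_rot: [0.531, 0.467, -0.53, 0.468]
contact_force: [-0.2, -0.1, 0.1]
opening: 0.006
```

Run:
```python
from h import *
snap("wrist","w10"); st=r.get_state(); print(st['tool_pos'],st['clock'],st['contact_force'],st['opening'])
crop("w10",220,0,420,260,2.3,"c16")
```

```text
{'fx': 326.6379610613677, 'fy': 326.6379610613677, 'cx': 320.52888994741653, 'cy': 200.05138392435342}
[ 0.53310961 -0.21572553  0.04799237] 10.4 [-0.01430238  0.37078803  0.65342503] 0.0003626591467599229
```

View pics/c16.png

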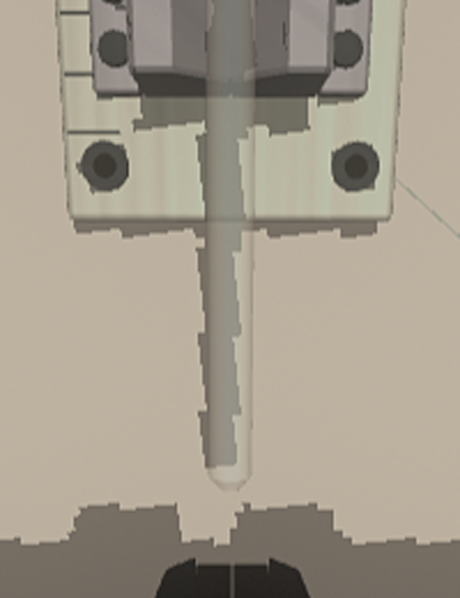

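Call:
{"fn": "play_rows", "kwargs": {"targets": [[[0,0,0],[0.02,0.15,0],255],[[0,0,0],[0.02,0.15,0],255],[[0,0,0],[0.006,0.05,0],255],[[0,0,0],[0.006,0.05,0],255],[[0,0,0],[0.006,0.05,0],255]]}}

```text
clock: 10.9
tool_pos: [0.5347, -0.1975, 0.047]
eef_rot: [-0.53, -0.468, 0.53, -0.468]
contact_force: [-0.0, -0.9, 0.0]
opening: 0.007
```

Call:
{"fn": "play_rows", "kwargs": {"targets": [[[0,0,0],[0.006,0.05,0],255],[[0,0,0],[0.006,0.05,0],255],[[0,0,0],[0.006,0.05,0],255]]}}

```text
clock: 11.2
tool_pos: [0.5354, -0.1916, 0.0469]
eef_rot: [-0.53, -0.468, 0.53, -0.468]
contact_force: [1.1, 0.6, 0.5]
opening: 0.003
```

Call:
{"fn": "play_rows", "kwargs": {"targets": [[[0,0,0],[0.006,0.05,0],255],[[0,0,0],[0.006,0.05,0],255],[[0,0,0],[0.006,0.05,0],255]]}}

```text
clock: 11.5
tool_pos: [0.5362, -0.1855, 0.0469]
eef_rot: [0.53, 0.468, -0.53, 0.468]
contact_force: [0.3, 0.1, -0.7]
opening: 0.003
```

Run:
```python
from h import *
snap("wrist","w11"); st=r.get_state(); print(st['tool_pos'],st['clock'],st['contact_force'],st['opening'])
crop("w11",220,0,420,260,2.3,"c17")
```

```text
{'fx': 326.6379610613677, 'fy': 326.6379610613677, 'cx': 320.52888994741653, 'cy': 200.05138392435342}
[ 0.53627717 -0.18496032  0.04696592] 11.55 [0.19089694 0.2755135  0.17782647] 0.0037672062980327156
```

View pics/c17.png

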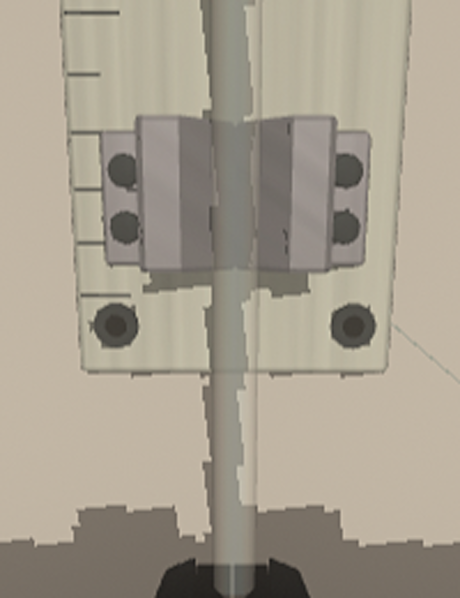

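Run:
```python
from h import *
crop("w11",250,200,390,400,3,"c18")
snap("scene","s11");snap("top","t11");crop("s11",195,190,335,300,5.5,"c19");crop("t11",170,160,320,235,5.3,"c20")
```

```text
{'fx': 421.3557840546199, 'fy': 421.3557840546199, 'cx': 320.6789911367091, 'cy': 202.45881635727667}
{'fx': 415.7608107379489, 'fy': 415.7608107379489, 'cx': 316.39126488049175, 'cy': 196.91192167100166}
```

View pics/c18.png

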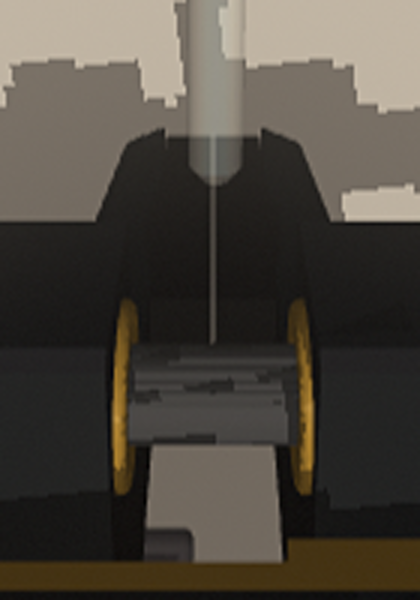

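View pics/c19.png

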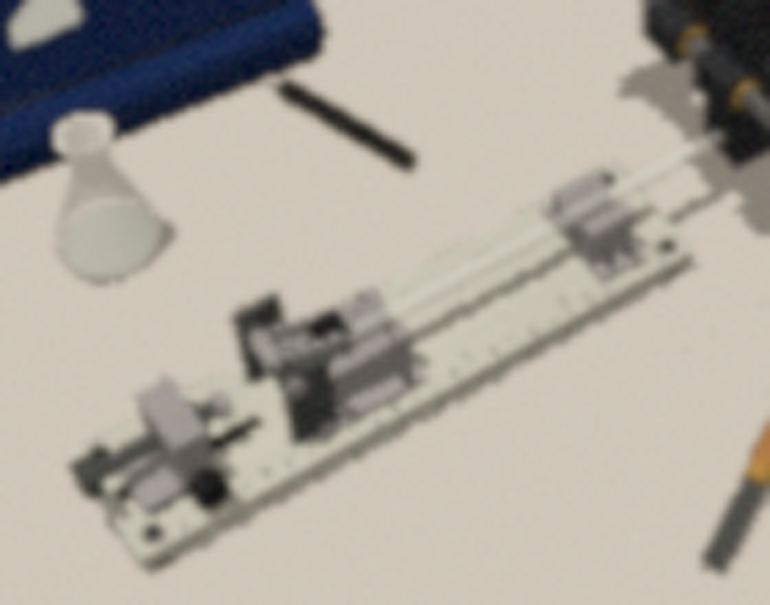

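View pics/c20.png

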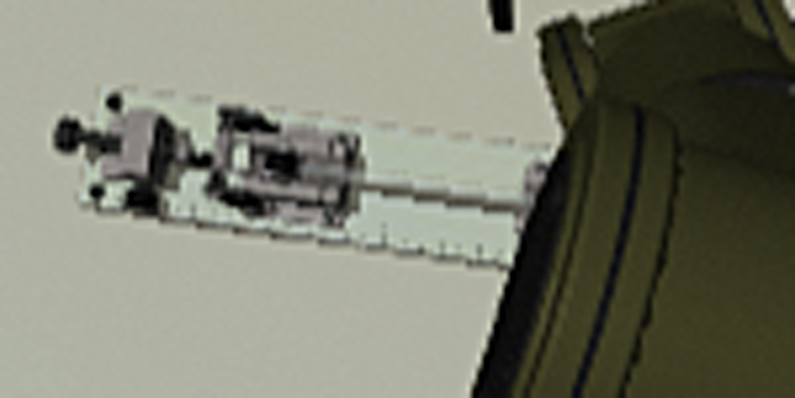

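```bash
cat >> h.py <<'E'
d_=np.array([np.cos(np.radians(82.8)),np.sin(np.radians(82.8))]);o_=np.array([.5555,-.040])
def jy(q): q=np.array(q)[:2]-o_; return round(q@d_,4),round(q@np.array([d_[1],-d_[0]]),4)
E
python3 - <<'E'
from h import *
print(jy(atz("w11",321,261,.036)),jy(r.get_state()['tool_pos']))
E
```

```text
(np.float64(-0.1384), np.float64(-0.0009)) (np.float64(-0.1467), np.float64(-0.0009))
```

Call:
{"fn": "play_rows", "kwargs": {"targets": [[[0,0,0],[0.005,0.04,0],255],[[0,0,0],[0.005,0.04,0],255],[[0,0,0],[0.005,0.04,0],255]]}}

```text
clock: 11.95
tool_pos: [0.5368, -0.1808, 0.0469]
eef_rot: [0.53, 0.468, -0.53, 0.468]
contact_force: [0.3, -0.2, -0.0]
opening: 0.007
```

Call:
{"fn": "play_rows", "kwargs": {"targets": [[[0,0,0],[0.005,0.04,0],255],[[0,0,0],[0.005,0.04,0],255]]}}

```text
clock: 12.15
tool_pos: [0.5371, -0.1778, 0.0469]
eef_rot: [-0.53, -0.468, 0.53, -0.468]
contact_force: [0.3, -0.9, 0.5]
opening: 0.004
```

Call:
{"fn": "play_rows", "kwargs": {"targets": [[[0,0,0],[0.005,0.04,0],255],[[0,0,0],[0.005,0.04,0],255]]}}

```text
clock: 12.35
tool_pos: [0.5374, -0.1757, 0.047]
eef_rot: [-0.53, -0.467, 0.531, -0.468]
contact_force: [0.6, -4.8, 0.2]
opening: 0.006
```

Call:
{"fn": "play_rows", "kwargs": {"targets": [[[0,0,0],[0.003,0.025,0],255],[[0,0,0],[0.003,0.025,0],255]]}}

```text
clock: 12.55
tool_pos: [0.5377, -0.1732, 0.047]
eef_rot: [-0.53, -0.467, 0.531, -0.468]
contact_force: [0.4, -2.1, 0.7]
opening: 0.007
```

Call:
{"fn": "play_rows", "kwargs": {"targets": [[[0,0,0],[0.003,0.025,0],255],[[0,0,0],[0.003,0.025,0],255]]}}

```text
clock: 12.75
tool_pos: [0.5381, -0.1702, 0.047]
eef_rot: [0.53, 0.468, -0.53, 0.468]
contact_force: [-1.0, -3.2, 0.7]
opening: 0.007
```

Call:
{"fn": "play_rows", "kwargs": {"targets": [[[0,0,0],[0.003,0.025,0],255],[[0,0,0],[0.003,0.025,0],255]]}}

```text
clock: 12.95
tool_pos: [0.5383, -0.1682, 0.0469]
eef_rot: [0.53, 0.468, -0.53, 0.468]
contact_force: [0.6, -2.7, 1.1]
opening: 0.004
```

Call:
{"fn": "play_rows", "kwargs": {"targets": [[[0,0,0],[0.003,0.025,0],255],[[0,0,0],[0.003,0.025,0],255]]}}

```text
clock: 13.15
tool_pos: [0.5386, -0.1663, 0.047]
eef_rot: [0.53, 0.468, -0.53, 0.468]
contact_force: [-0.2, -2.9, 0.6]
opening: 0.004
```

Call:
{"fn": "play_rows", "kwargs": {"targets": [[[0,0,0],[0.005,0.04,0],255],[[0,0,0],[0.005,0.04,0],255],[[0,0,0],[0.005,0.04,0],255],[[0,0,0],[0.005,0.04,0],255],[[0,0,0],[0.005,0.04,0],255]]}}

```text
clock: 13.65
tool_pos: [0.5396, -0.1583, 0.0469]
eef_rot: [0.53, 0.468, -0.53, 0.468]
contact_force: [0.5, -2.9, 0.5]
opening: 0.008
```

Call:
{"fn": "play_rows", "kwargs": {"targets": [[[0,0,0],[0.005,0.04,0],255],[[0,0,0],[0.005,0.04,0],255],[[0,0,0],[0.005,0.04,0],255],[[0,0,0],[0,0,0],255]]}}

```text
clock: 14.05
tool_pos: [0.5402, -0.1532, 0.0469]
eef_rot: [0.53, 0.468, -0.53, 0.468]
contact_force: [0.7, -2.0, -0.3]
opening: 0.007
```

Run:
```python
from h import *
snap("scene","s12");snap("top","t12");snap("wrist","w12");st=r.get_state();print(jy(st['tool_pos']),st['contact_force'],st['clock'])
crop("s12",205,240,275,295,11,"c21");crop("t12",175,170,245,205,11,"c22")
```

```text
{'fx': 421.3557840546199, 'fy': 421.3557840546199, 'cx': 320.6789911367091, 'cy': 202.45881635727667}
{'fx': 415.7608107379489, 'fy': 415.7608107379489, 'cx': 316.39126488049175, 'cy': 196.91192167100166}
{'fx': 326.6379610613677, 'fy': 326.6379610613677, 'cx': 320.52888994741653, 'cy': 200.05138392435342}
(np.float64(-0.1143), np.float64(-0.001)) [ 0.50784499 -1.76197678  0.70587042] 14.2
```

View pics/c21.png

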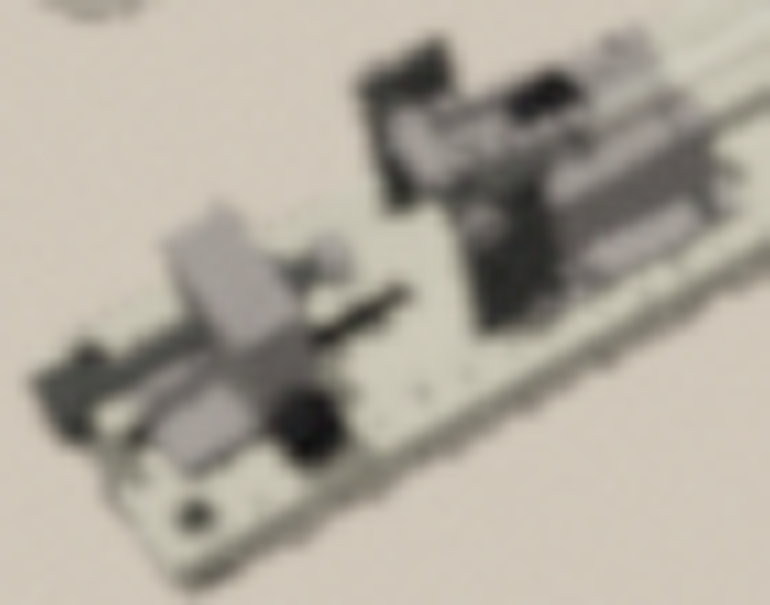

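View pics/c22.png

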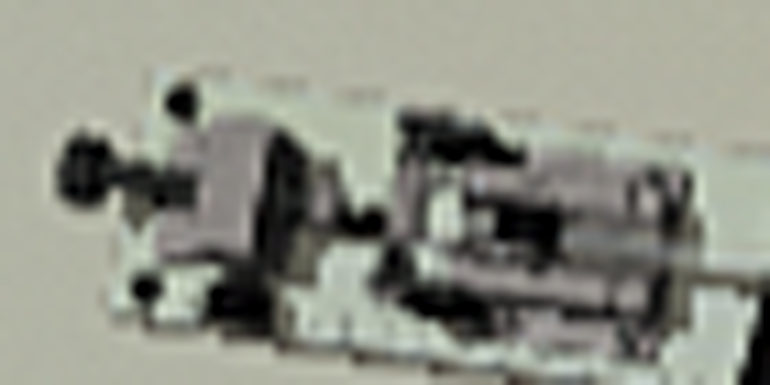

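View pics/w12.png

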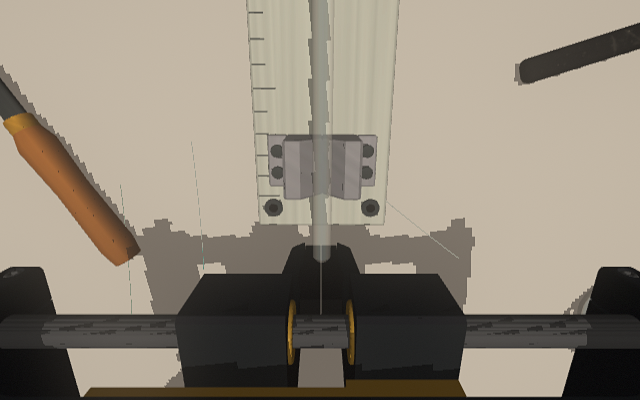

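Call:
{"fn": "play_rows", "kwargs": {"targets": [[[0,0,0],[0.003,0.025,0],255],[[0,0,0],[0.003,0.025,0],255],[[0,0,0],[0.003,0.025,0],255],[[0,0,0],[0.003,0.025,0],255]]}}

```text
clock: 14.6
tool_pos: [0.5406, -0.1497, 0.047]
eef_rot: [-0.53, -0.468, 0.53, -0.468]
contact_force: [0.2, -3.4, 1.1]
opening: 0.006
```

Call:
{"fn": "play_rows", "kwargs": {"targets": [[[0,0,0],[0.003,0.025,0],255],[[0,0,0],[0.003,0.025,0],255],[[0,0,0],[0.003,0.025,0],255],[[0,0,0],[0.003,0.025,0],255]]}}

```text
clock: 15.0
tool_pos: [0.5411, -0.1455, 0.0469]
eef_rot: [0.53, 0.468, -0.53, 0.468]
contact_force: [-0.1, -2.9, 0.2]
opening: 0.003
```

Call:
{"fn": "play_rows", "kwargs": {"targets": [[[0,0,0],[0.0015,0.012,0],255],[[0,0,0],[0.0015,0.012,0],255],[[0,0,0],[0.0015,0.012,0],255],[[0,0,0],[0.0015,0.012,0],255]]}}

```text
clock: 15.4
tool_pos: [0.5413, -0.1437, 0.0469]
eef_rot: [0.53, 0.468, -0.53, 0.468]
contact_force: [0.7, -3.1, 0.4]
opening: 0.0
```

Call:
{"fn": "play_rows", "kwargs": {"targets": [[[0,0,0],[0.0015,0.012,0],255],[[0,0,0],[0.0015,0.012,0],255],[[0,0,0],[0.0015,0.012,0],255],[[0,0,0],[0.0015,0.012,0],255]]}}

```text
clock: 15.8
tool_pos: [0.5416, -0.1418, 0.047]
eef_rot: [0.53, 0.468, -0.53, 0.468]
contact_force: [0.8, -2.8, 0.5]
opening: 0.008
```

Call:
{"fn": "play_rows", "kwargs": {"targets": [[[0,0,0],[0.0015,0.012,0],255],[[0,0,0],[0.0015,0.012,0],255],[[0,0,0],[0.0015,0.012,0],255],[[0,0,0],[0.0015,0.012,0],255]]}}

```text
clock: 16.2
tool_pos: [0.5418, -0.1398, 0.0469]
eef_rot: [0.53, 0.468, -0.53, 0.468]
contact_force: [0.1, -2.4, 0.4]
opening: 0.003
```

Call:
{"fn": "play_rows", "kwargs": {"targets": [[[0,0,0],[0.0015,0.012,0],255],[[0,0,0],[0.0015,0.012,0],255],[[0,0,0],[0.0015,0.012,0],255],[[0,0,0],[0.0015,0.012,0],255]]}}

```text
clock: 16.6
tool_pos: [0.5421, -0.1379, 0.0469]
eef_rot: [0.53, 0.468, -0.53, 0.468]
contact_force: [0.2, -3.0, 0.4]
opening: 0.004
```

Call:
{"fn": "play_rows", "kwargs": {"targets": [[[0,0,0],[0.0015,0.012,0],255],[[0,0,0],[0.0015,0.012,0],255],[[0,0,0],[0.0015,0.012,0],255]]}}

```text
clock: 16.9
tool_pos: [0.5422, -0.1365, 0.0469]
eef_rot: [0.53, 0.468, -0.53, 0.468]
contact_force: [0.1, -2.8, 0.3]
opening: 0.005
```

Call:
{"fn": "play_rows", "kwargs": {"targets": [[[0,0,0],[0.0015,0.012,0],255],[[0,0,0],[0.0015,0.012,0],255],[[0,0,0],[0.0015,0.012,0],255]]}}

```text
clock: 17.2
tool_pos: [0.5424, -0.1351, 0.0469]
eef_rot: [0.53, 0.468, -0.53, 0.468]
contact_force: [1.1, -3.5, 0.0]
opening: 0.007
```

Run:
```python
from h import *
snap("scene","s13");snap("top","t13");st=r.get_state();print(jy(st['tool_pos']),st['contact_force'],st['clock'])
crop("s13",205,240,275,295,11,"c23");crop("t13",175,170,245,205,11,"c24")
```

```text
{'fx': 421.3557840546199, 'fy': 421.3557840546199, 'cx': 320.6789911367091, 'cy': 202.45881635727667}
{'fx': 415.7608107379489, 'fy': 415.7608107379489, 'cx': 316.39126488049175, 'cy': 196.91192167100166}
(np.float64(-0.0958), np.float64(-0.0011)) [-0.24035261 -4.44442641  0.42686303] 17.3
```

View pics/c23.png

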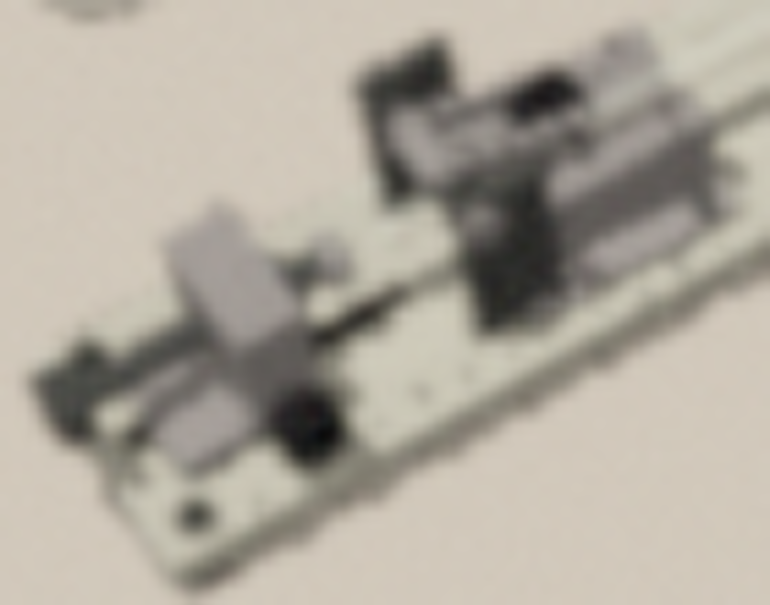

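View pics/c24.png

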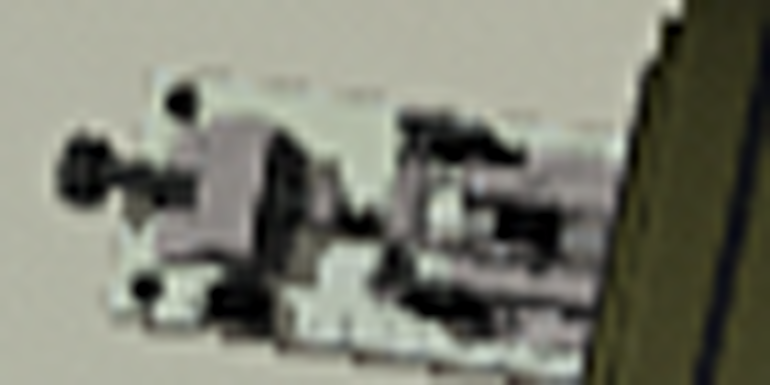

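The rod's shadow now almost meets the nose's shadow at about (405,290) in the crop, so I'll use very small steps.

Call:
{"fn": "play_rows", "kwargs": {"targets": [[[0,0,0],[0,0,0],255],[[0,0,0],[0,0,0],255]]}}

```text
clock: 17.5
tool_pos: [0.5424, -0.135, 0.047]
eef_rot: [0.53, 0.468, -0.53, 0.468]
contact_force: [0.1, -2.7, 0.2]
opening: 0.011
```

Call:
{"fn": "play_rows", "kwargs": {"targets": [[[0,0,0],[0.001,0.008,0],255]]}}

```text
clock: 17.6
tool_pos: [0.5424, -0.1348, 0.0469]
eef_rot: [0.53, 0.468, -0.53, 0.468]
contact_force: [0.6, -2.7, 0.2]
opening: 0.007
```

Call:
{"fn": "play_rows", "kwargs": {"targets": [[[0,0,0],[0.001,0.008,0],255]]}}

```text
clock: 17.7
tool_pos: [0.5425, -0.1346, 0.0469]
eef_rot: [-0.53, -0.468, 0.53, -0.468]
contact_force: [0.8, -2.9, 0.9]
opening: 0.011
```

Call:
{"fn": "play_rows", "kwargs": {"targets": [[[0,0,0],[0.001,0.008,0],255],[[0,0,0],[0.001,0.008,0],255]]}}

```text
clock: 17.9
tool_pos: [0.5426, -0.1338, 0.047]
eef_rot: [0.53, 0.468, -0.53, 0.468]
contact_force: [0.5, -3.8, 0.3]
opening: 0.002
```

Call:
{"fn": "play_rows", "kwargs": {"targets": [[[0,0,0],[0.001,0.008,0],255],[[0,0,0],[0.001,0.008,0],255]]}}

```text
clock: 18.1
tool_pos: [0.5427, -0.1331, 0.0469]
eef_rot: [0.53, 0.468, -0.53, 0.468]
contact_force: [-0.7, -3.4, -0.1]
opening: 0.004
```

Call:
{"fn": "play_rows", "kwargs": {"targets": [[[0,0,0],[0.001,0.008,0],255],[[0,0,0],[0.001,0.008,0],255]]}}

```text
clock: 18.3
tool_pos: [0.5427, -0.1325, 0.0469]
eef_rot: [0.53, 0.468, -0.53, 0.468]
contact_force: [0.4, -2.5, 0.0]
opening: 0.006
```

Call:
{"fn": "play_rows", "kwargs": {"targets": [[[0,0,0],[0.001,0.008,0],255],[[0,0,0],[0.001,0.008,0],255]]}}

```text
clock: 18.5
tool_pos: [0.5428, -0.1318, 0.0469]
eef_rot: [0.53, 0.468, -0.53, 0.468]
contact_force: [0.6, -2.8, -0.2]
opening: 0.007
```

Call:
{"fn": "play_rows", "kwargs": {"targets": [[[0,0,0],[0.001,0.008,0],255],[[0,0,0],[0.001,0.008,0],255]]}}

```text
clock: 18.7
tool_pos: [0.5429, -0.1312, 0.047]
eef_rot: [0.53, 0.468, -0.53, 0.468]
contact_force: [-0.3, -2.7, 0.9]
opening: 0.003
```

Call:
{"fn": "play_rows", "kwargs": {"targets": [[[0,0,0],[0.001,0.008,0],255],[[0,0,0],[0.001,0.008,0],255]]}}

```text
clock: 18.9
tool_pos: [0.5429, -0.1306, 0.0469]
eef_rot: [0.53, 0.468, -0.53, 0.468]
contact_force: [0.3, -3.2, 0.5]
opening: 0.003
```

Call:
{"fn": "play_rows", "kwargs": {"targets": [[[0,0,0],[0.001,0.008,0],255],[[0,0,0],[0.001,0.008,0],255]]}}

```text
clock: 19.1
tool_pos: [0.5431, -0.1299, 0.047]
eef_rot: [0.53, 0.468, -0.53, 0.468]
contact_force: [0.0, -2.8, 1.2]
opening: 0.005
```

Call:
{"fn": "play_rows", "kwargs": {"targets": [[[0,0,0],[0.001,0.008,0],255],[[0,0,0],[0.001,0.008,0],255]]}}

```text
clock: 19.3
tool_pos: [0.5431, -0.1293, 0.0469]
eef_rot: [0.53, 0.468, -0.53, 0.468]
contact_force: [0.6, -2.9, 0.9]
opening: 0.006
```

Run:
```python
from h import *
snap("scene","s14");st=r.get_state();print(jy(st['tool_pos']),st['contact_force'],st['clock'])
crop("s14",205,240,275,295,11,"c25")
```

```text
{'fx': 421.3557840546199, 'fy': 421.3557840546199, 'cx': 320.6789911367091, 'cy': 202.45881635727667}
(np.float64(-0.0901), np.float64(-0.0011)) [ 0.61534973 -2.37791578  0.69939461] 19.35
```

View pics/c25.png

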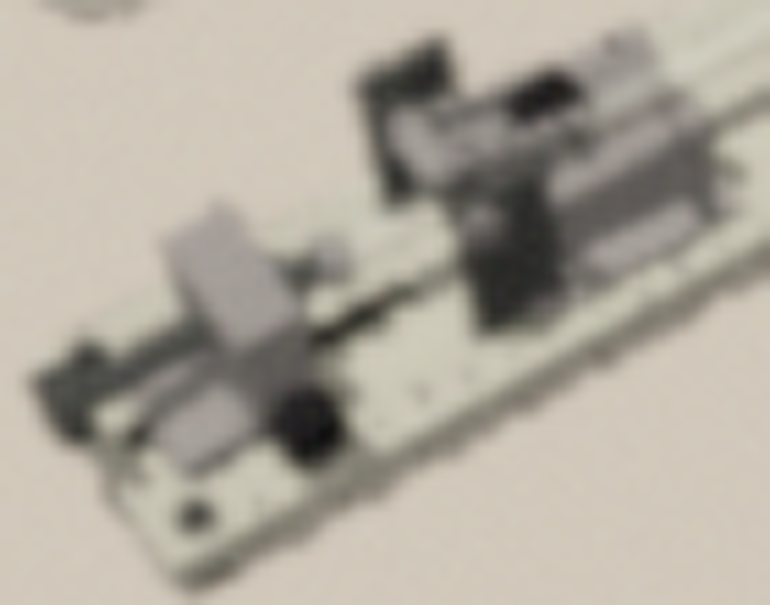

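Call:
{"fn": "play_rows", "kwargs": {"targets": [[[0,0,0],[0.001,0.008,0],255],[[0,0,0],[0.001,0.008,0],255]]}}

```text
clock: 19.55
tool_pos: [0.5432, -0.1287, 0.0469]
eef_rot: [0.53, 0.468, -0.53, 0.468]
contact_force: [0.4, -2.0, 0.1]
opening: 0.009
```

Call:
{"fn": "play_rows", "kwargs": {"targets": [[[0,0,0],[0.001,0.008,0],255],[[0,0,0],[0.001,0.008,0],255]]}}

```text
clock: 19.75
tool_pos: [0.5433, -0.128, 0.047]
eef_rot: [0.53, 0.468, -0.53, 0.468]
contact_force: [-0.3, -2.7, -0.1]
opening: 0.005
```

Call:
{"fn": "play_rows", "kwargs": {"targets": [[[0,0,0],[0.001,0.008,0],255],[[0,0,0],[0.001,0.008,0],255]]}}

```text
clock: 19.95
tool_pos: [0.5433, -0.1274, 0.0469]
eef_rot: [-0.53, -0.468, 0.53, -0.468]
contact_force: [0.3, -3.3, 0.8]
opening: 0.004
```

Run:
```python
from h import *
snap("wrist","w15");st=r.get_state();print(jy(st['tool_pos']),st['contact_force'],st['clock'])
crop("w15",240,100,400,300,3.5,"c26")
```

```text
{'fx': 326.6379610613677, 'fy': 326.6379610613677, 'cx': 320.52888994741653, 'cy': 200.05138392435342}
(np.float64(-0.0882), np.float64(-0.0011)) [ 0.89046629 -2.89606748  2.04589523] 20.0
```

View pics/c26.png

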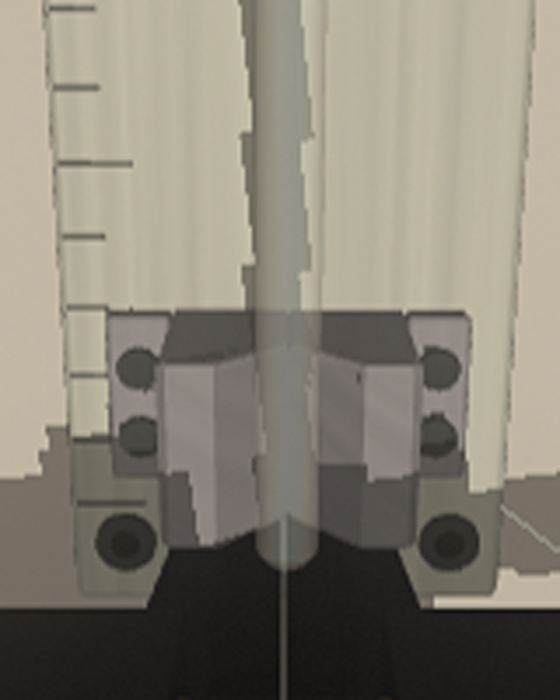

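Run:
```python
from h import *
print(jy(atz("w15",322,262.5,.0367)),"block rear",jy(atz("w15",300,256.3,.04)),"block front",jy(atz("w15",300,100+362/3.5,.04)), ld("w15")[0][:3,3])
```

```text
(np.float64(-0.0802), np.float64(-0.0006)) block rear (np.float64(-0.0755), np.float64(-0.0101)) block front (np.float64(-0.0515), np.float64(-0.0097)) [ 0.55280504 -0.04941469  0.16696618]
```

Call:
{"fn": "play_rows", "kwargs": {"targets": [[[0,0,0],[0.001,0.008,0],255],[[0,0,0],[0,0,0],255]]}}

```text
clock: 20.2
tool_pos: [0.5434, -0.1273, 0.0469]
eef_rot: [-0.53, -0.468, 0.53, -0.468]
contact_force: [1.2, -3.3, 0.5]
opening: 0.005
```

Call:
{"fn": "play_rows", "kwargs": {"targets": [[[0,0,0],[0.001,0.008,0],255],[[0,0,0],[0,0,0],255]]}}

```text
clock: 20.4
tool_pos: [0.5434, -0.127, 0.0469]
eef_rot: [-0.53, -0.468, 0.53, -0.468]
contact_force: [1.0, -4.3, 1.7]
opening: 0.004
```

Call:
{"fn": "play_rows", "kwargs": {"targets": [[[0,0,0],[0.001,0.008,0],255],[[0,0,0],[0,0,0],255]]}}

```text
clock: 20.6
tool_pos: [0.5434, -0.1269, 0.047]
eef_rot: [-0.53, -0.468, 0.53, -0.468]
contact_force: [0.3, -5.3, 1.4]
opening: 0.005
```

Call:
{"fn": "play_rows", "kwargs": {"targets": [[[0,0,0],[0.001,0.008,0],255],[[0,0,0],[0,0,0],255]]}}

```text
clock: 20.8
tool_pos: [0.5434, -0.1267, 0.0469]
eef_rot: [-0.53, -0.468, 0.531, -0.468]
contact_force: [0.6, -5.6, 0.1]
opening: 0.004
```

Call:
{"fn": "play_rows", "kwargs": {"targets": [[[0,0,0],[0.001,0.008,0],255],[[0,0,0],[0,0,0],255]]}}

```text
clock: 21.0
tool_pos: [0.5434, -0.1266, 0.0469]
eef_rot: [-0.53, -0.467, 0.531, -0.468]
contact_force: [0.1, -5.6, 1.3]
opening: 0.005
```

Call:
{"fn": "play_rows", "kwargs": {"targets": [[[0,0,0],[0.001,0.007,0],255],[[0,0,0],[0,0,0],255]]}}

```text
clock: 21.2
tool_pos: [0.5434, -0.1265, 0.0469]
eef_rot: [-0.53, -0.467, 0.531, -0.468]
contact_force: [-0.4, -6.8, 0.5]
opening: 0.008
```

Call:
{"fn": "play_rows", "kwargs": {"targets": [[[0,0,0],[0.001,0.007,0],255],[[0,0,0],[0,0,0],255]]}}

```text
clock: 21.4
tool_pos: [0.5434, -0.1264, 0.0469]
eef_rot: [-0.53, -0.467, 0.531, -0.468]
contact_force: [0.5, -6.1, -0.2]
opening: 0.005
```

Run:
```python
from h import *
st=r.get_state();print(jy(st['tool_pos']),st['contact_force'],st['clock'])
s=[]
for i in range(3):
    snap("scene","s16"); s.append(r.get_state()['contact_force'])
print(np.mean(s,0))
crop("s16",205,240,275,295,11,"c27")
```

```text
(np.float64(-0.0872), np.float64(-0.0012)) [ 0.47948695 -6.1241195  -0.1532222 ] 21.4
{'fx': 421.3557840546199, 'fy': 421.3557840546199, 'cx': 320.6789911367091, 'cy': 202.45881635727667}
{'fx': 421.3557840546199, 'fy': 421.3557840546199, 'cx': 320.6789911367091, 'cy': 202.45881635727667}
{'fx': 421.3557840546199, 'fy': 421.3557840546199, 'cx': 320.6789911367091, 'cy': 202.45881635727667}
[ 0.09095694 -5.65891898  0.55104846]
```

View pics/c27.png

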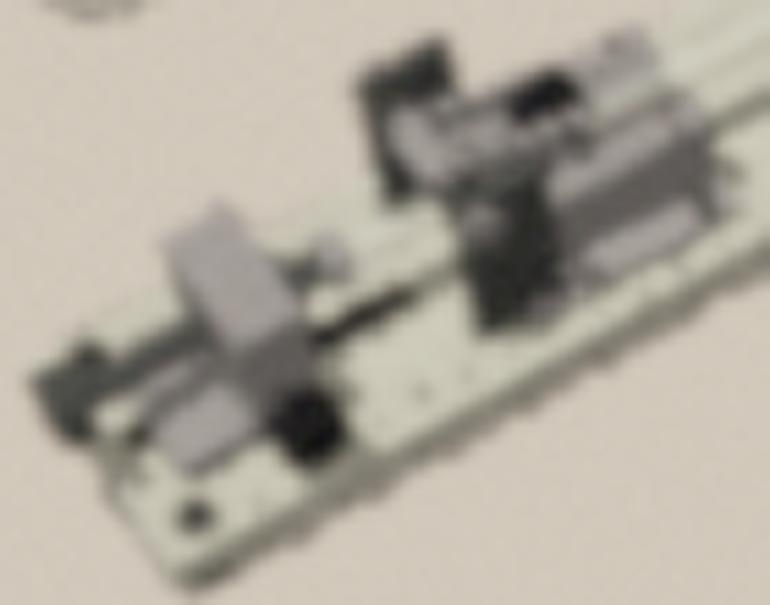

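Call:
{"fn": "play_rows", "kwargs": {"targets": [[[0,0,0],[0.001,0.008,0],255],[[0,0,0],[0,0,0],255]]}}

```text
clock: 21.75
tool_pos: [0.5434, -0.1264, 0.0469]
eef_rot: [-0.53, -0.467, 0.531, -0.468]
contact_force: [-0.3, -6.8, 0.6]
opening: 0.007
```

Call:
{"fn": "play_rows", "kwargs": {"targets": [[[0,0,0],[0.001,0.008,0],255],[[0,0,0],[0,0,0],255]]}}

```text
clock: 21.95
tool_pos: [0.5434, -0.1263, 0.047]
eef_rot: [-0.53, -0.467, 0.531, -0.468]
contact_force: [-0.1, -7.8, 1.1]
opening: 0.004
```

Run:
```python
from h import *
s=[]
for i in range(3):
    snap("scene","s17"); s.append(r.get_state()['contact_force'])
print(np.mean(s,0),jy(r.get_state()['tool_pos']))
snap("wrist","w17")
a=cv2.imread("pics/s9.png",0).astype(np.float32);
for n in("s12","s14","s16","s17"):
    b=cv2.imread(f"pics/{n}.png",0).astype(np.float32)
    for nm,(x0,y0,x1,y1) in (("stop",(207,257,237,285)),("plate",(237,280,275,296)),("front",(238,243,252,258))):
        w=cv2.createHanningWindow((x1-x0,y1-y0),cv2.CV_32F)
        print(n,nm,cv2.phaseCorrelate(a[y0:y1,x0:x1].copy(),b[y0:y1,x0:x1].copy(),w))
```

```text
{'fx': 421.3557840546199, 'fy': 421.3557840546199, 'cx': 320.6789911367091, 'cy': 202.45881635727667}
{'fx': 421.3557840546199, 'fy': 421.3557840546199, 'cx': 320.6789911367091, 'cy': 202.45881635727667}
{'fx': 421.3557840546199, 'fy': 421.3557840546199, 'cx': 320.6789911367091, 'cy': 202.45881635727667}
[ 0.31441251 -7.07843468  1.38448106] (np.float64(-0.0871), np.float64(-0.0012))
{'fx': 326.6379610613677, 'fy': 326.6379610613677, 'cx': 320.52888994741653, 'cy': 200.05138392435342}
s12 stop ((0.08505493199031733, 0.0742825219075165), 0.8579738012949626)
s12 plate ((0.006203400712259111, -0.1632314423789527), 0.945928169414401)
s12 front ((0.4603595734390895, 0.3570861144189488), 1.0711547385321722)
s14 stop ((0.15939317275986298, 0.11346745500930844), 0.88289870262146)
s14 plate ((-0.16735875213070628, -0.1123864786950115), 1.0420760821551085)
s14 front ((0.41839355658654664, 0.3594536512847153), 0.9939518435796102)
s16 stop ((0.1603975191625846, 0.06817450234734324), 0.8380970499250624)
s16 plate ((0.017667542725927632, -0.0654636190377289), 1.0641572639346122)
s16 front ((0.3860423206661592, 0.3344955307473576), 1.0236935223473442)
s17 stop ((0.10650143118318489, 0.20379188906582435), 0.8809517113367716)
s17 plate ((-0.00478334838213712, -0.2576252370340111), 0.9776841502636671)
s17 front ((0.31050283730655437, 0.1998586548434904), 1.066864820321401)
```

Call:
{"fn": "play_rows", "kwargs": {"targets": [[[0,0,0],[0.001,0.008,0],255],[[0,0,0],[0,0,0],255]]}}

```text
clock: 22.35
tool_pos: [0.5434, -0.1263, 0.0469]
eef_rot: [-0.53, -0.467, 0.531, -0.468]
contact_force: [-0.3, -6.4, 1.0]
opening: 0.003
```

Call:
{"fn": "play_rows", "kwargs": {"targets": [[[0,0,0],[0.001,0.008,0],255],[[0,0,0],[0,0,0],255]]}}

```text
clock: 22.55
tool_pos: [0.5434, -0.1261, 0.047]
eef_rot: [-0.53, -0.467, 0.532, -0.468]
contact_force: [-0.4, -8.2, 0.4]
opening: 0.004
```

Call:
{"fn": "play_rows", "kwargs": {"targets": [[[0,0,0],[0,0,0],255],[[0,0,0],[0,0,0],255]]}}

```text
clock: 22.75
tool_pos: [0.5434, -0.1261, 0.0469]
eef_rot: [-0.53, -0.467, 0.532, -0.468]
contact_force: [1.3, -7.6, 2.2]
opening: 0.003
```

Run:
```python
from h import *
crop("w17",260,200,380,350,5,"c28")
```

```text
(no output)
```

View pics/c28.png

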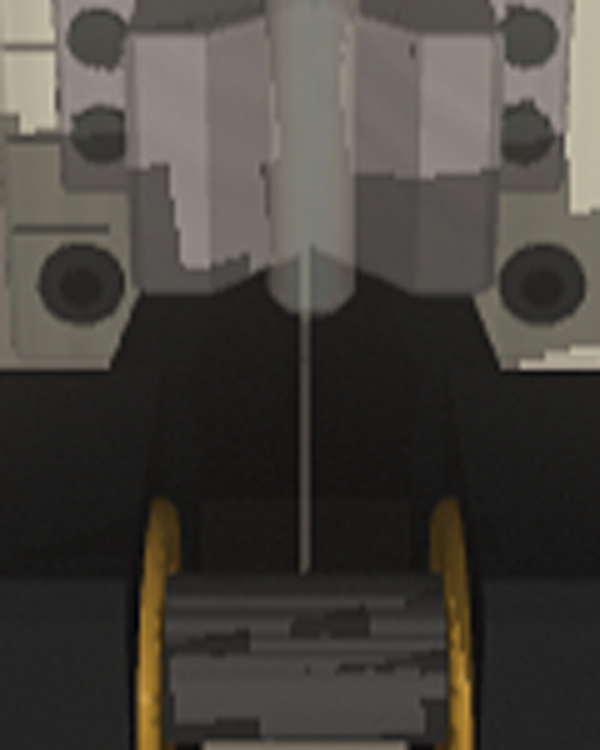

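Call:
{"fn": "play_rows", "kwargs": {"targets": [[[0,0,0],[-0.003,-0.025,0],255],[[0,0,0],[-0.003,-0.025,0],255],[[0,0,0],[-0.006,-0.05,0],255],[[0,0,0],[-0.012,-0.1,0],255],[[0,0,0],[-0.025,-0.2,0],255]]}}

```text
clock: 23.25
tool_pos: [0.542, -0.1378, 0.0469]
eef_rot: [0.53, 0.469, -0.529, 0.468]
contact_force: [-0.7, 0.0, -0.4]
opening: 0.003
```

Call:
{"fn": "play_rows", "kwargs": {"targets": [[[0,0,0],[-0.03,-0.3,0],255],[[0,0,0],[0,0,0.5],255],[[0,0,0],[0,0,0.9],255],[[0,0,0],[0,0,0.9],255],[[0,0,0],[0,0,0],255]]}}

```text
clock: 23.75
tool_pos: [0.5431, -0.1531, 0.143]
eef_rot: [0.532, 0.465, -0.529, 0.47]
contact_force: [0.5, -0.9, 0.4]
opening: 0.001
```

Run:
```python
from h import *
snap("scene","s18");snap("wrist","w18");snap("top","t18");st=r.get_state();print(st['tool_pos'],st['contact_force'],st['clock'])
crop("s18",205,240,275,295,11,"c29");crop("t18",175,170,245,205,11,"c30")
```

```text
{'fx': 421.3557840546199, 'fy': 421.3557840546199, 'cx': 320.6789911367091, 'cy': 202.45881635727667}
{'fx': 326.6379610613677, 'fy': 326.6379610613677, 'cx': 320.52888994741653, 'cy': 200.05138392435342}
{'fx': 415.7608107379489, 'fy': 415.7608107379489, 'cx': 316.39126488049175, 'cy': 196.91192167100166}
[ 0.53996326 -0.15269661  0.13845187] [ 0.29559376 -0.45187234 -0.90357848] 23.9
```

View pics/c29.png

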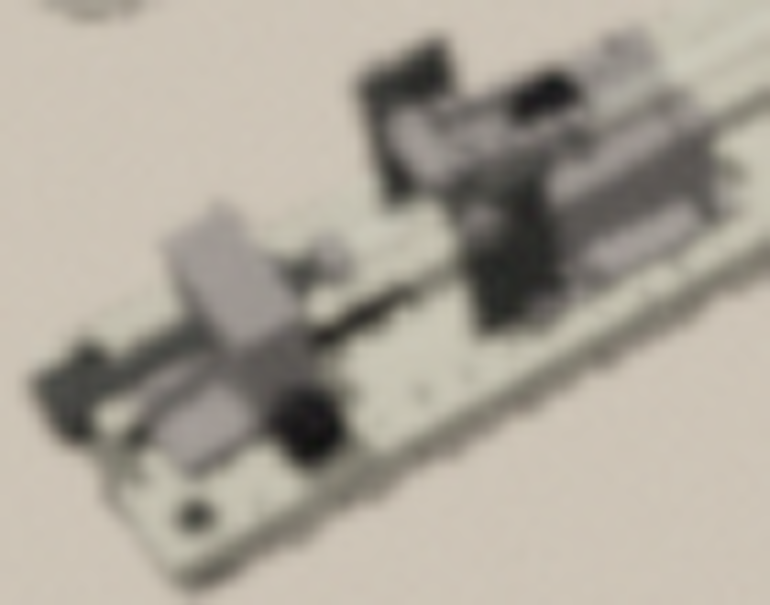

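View pics/c30.png

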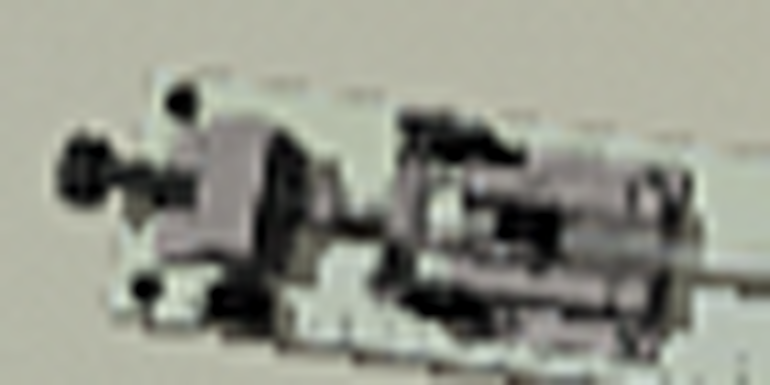

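View pics/w18.png

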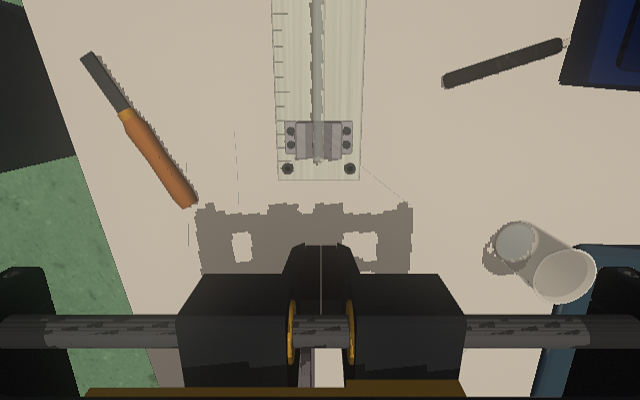

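The hand is clear and the stop doesn't look displaced. I'll take one closer wrist look at the contact point from well above.

Call:
{"fn": "play_rows", "kwargs": {"targets": [[[0,0,0],[0,0,0.6],255],[[0,0,0],[0.1,0.8,0.3],255],[[0,0,0],[0.1,0.8,0],255],[[0,0,0],[0.1,0.8,0],255],[[0,0,0],[0.1,0.8,0],255]]}}

```text
clock: 24.4
tool_pos: [0.5558, -0.0232, 0.1734]
eef_rot: [-0.529, -0.468, 0.531, -0.467]
contact_force: [0.9, 0.8, 0.3]
opening: 0.007
```

Call:
{"fn": "play_rows", "kwargs": {"targets": [[[0,0,0],[0.1,0.6,0],255],[[0,0,0],[0,0,0],255],[[0,0,0],[0,0,0],255],[[0,0,0],[0,0,0],255]]}}

```text
clock: 24.8
tool_pos: [0.5599, -0.0022, 0.174]
eef_rot: [-0.53, -0.467, 0.532, -0.467]
contact_force: [0.6, -0.1, -0.8]
opening: 0.008
```

Run:
```python
from h import *
snap("wrist","w19");st=r.get_state();print(st['tool_pos'],st['contact_force'],st['clock'])
crop("w19",250,0,390,140,5.5,"c31")
```

```text
{'fx': 326.6379610613677, 'fy': 326.6379610613677, 'cx': 320.52888994741653, 'cy': 200.05138392435342}
[ 0.56006482 -0.00221034  0.17420203] [-0.77498742 -0.34674907  0.08072202] 24.85
```

View pics/w19.png

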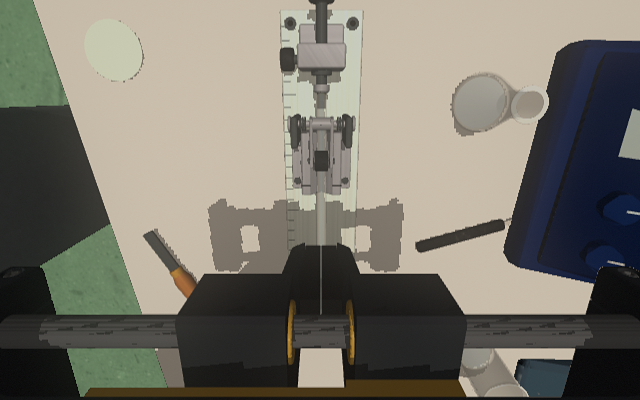

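View pics/c31.png

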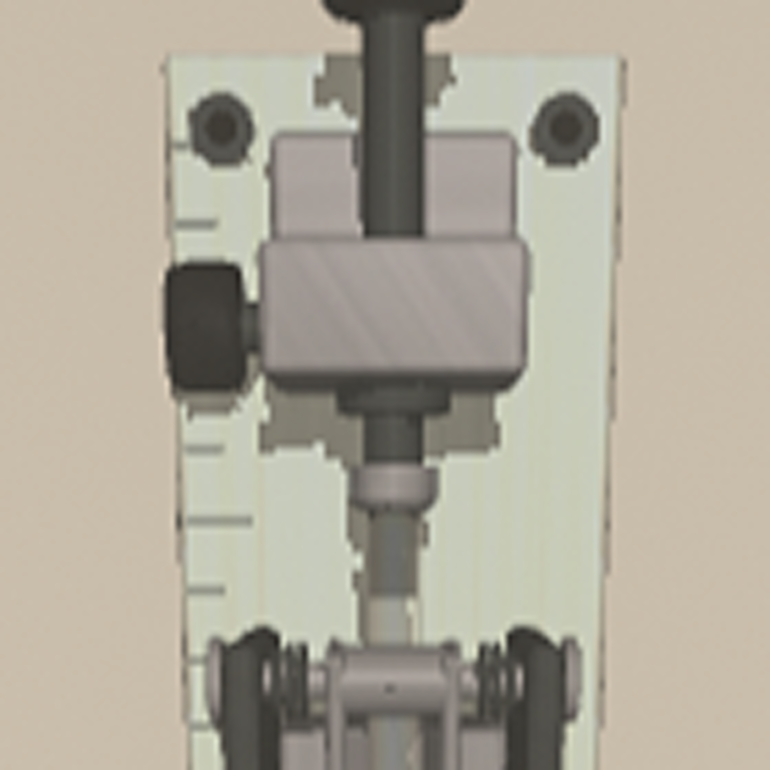

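The rod reaches the nose face at about (393,505) in the crop with no visible gap, and the stop stands square. Handing in.

Run:
```python
from plant import r
print(r.finish_job())
```

```text
the job is handed in; nothing more can be done
None
```

The glass rod is lying in the groove with its leading end against the stop's nose, and I handed the job in at about 25 s of the 58 s.

- **Sequence:** I gripped the rod about 18 mm ahead of its middle and laid it in the groove short of the roller. I then let go and pushed the rear end with shut fingers, using steps of 0.3 mm over the last few millimetres.
- **Roller and stop forces:** The roller bump read about 5 N at the hand and the drag after it about 3 N. At the stop the hand force rose steadily to about 8 N. That leaves roughly 5 N on the stop, below its 10 N slip limit.
- **Last checks:** The final wrist picture shows the rod's end on the nose face with no visible gap. Comparing scene pictures at about 7 N showed no shift of the stop beyond noise (0.1–0.3 px). I did not repeat that comparison after the last step to 8 N, but the later pictures look unchanged by eye. The hand is clear and the force reads about zero.
- **Disagreements:** The camera put the nose at jig y of about 118–119 mm, but the rod met it at about 120–121 mm. The roller bump also came a few millimetres later than the drawing suggested. The shut fingers ended only about 3 mm short of the rear V-block and did not appear to touch it.

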